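# Set the length stop of a tube-cutting jig and feed the tube up to it

## Task

Get the tube-cutting jig ready for the saw: push the sliding length stop along its notched bar, towards the saw guide, until its spring plunger drops into the middle one of the three notches. Then push the brass tube from its rear end along its channel, gently, until its front end rests against the stop, leaving the stop seated in that notch. Use the fingertips only: pinch and lift nothing, leave the tools lying about alone, and finish clear of everything.

Things in the scene. Friction and masses are not known exactly. Their poses are not given: they have to be found in the camera images.
- cutting_jig: tube-cutting jig screwed to the table: wooden board 84 x 280 mm, 16 mm thick; origin under its middle, on the table; y along the board to the left, x away from the robot, z up. Along its front (local x = -19 mm) an aluminium V channel, 17 mm wide, edges 27 mm above the table, carries the tube, from local y = +128 to -112 mm. Along its back (x = +21 mm) the stop slides on a notched steel bar
- length_stop (a joint): travel of the stop along the jig's +y, to the saw guide, m: 0 to 0.088. Notches at 0.040, 0.060 (middle, wanted) and 0.080. It starts before the first and stays where left. It drags with 1 to 2 N; leaving a notch takes 7 to 9 N; within about 3 mm of a notch centre the spring pulls it in by itself, a dip in the force
- plunger (a joint): height of the spring plunger in the stop, m, growing downward: about 0.001 while its nose rides on the bar's flat top, nearly 0.004 when dropped fully into a notch
- stop_back (a point): on the stop's flat back (side away from the saw guide), 45 mm above the table, to be pushed along the jig's +y. The aluminium saddle is 30 mm wide (x), 32 mm long (y), and reaches from 20 to 56 mm above the table. Behind it runs on the bar, 34 mm high, so push higher than that, with a 36 mm high end block at local y = -134 to -139 mm
- saw_slit (a point): saw slit, at the height of the channel's edges: a 2 mm gap that splits the saw guide, four dark steel cheeks, tops 46 mm above the table, 21 mm clear across the channel and 28 mm long along it
- stop_face (a point): point of the stop's dark steel face plate that the tube's end will meet, 30.4 mm above the table, on the tube's axis; the plate is 18 mm wide there and the face looks along the jig's +y
- plunger_knob (a point): top of the plunger's round black knob, 15 mm across, on top of the stop, about 77 mm above the table, 3 mm lower when dropped into a notch
- target_notch (a point): middle notch, at the bar's top. The bar is 14 mm wide, its top 34 mm above the table, from local y = +9 to -139 mm, with three V notches 8 mm wide across its top, 20 mm apart; the plunger stands over this one when the stop is at 0.060
- tube_front (a point): centre of the brass tube's end near the saw guide, to be brought against the stop's face. Tube 14 mm outside, 110 mm long, about 50 g, loose in the V channel, axis 30.4 mm and top 37.4 mm above the table (10 mm above the channel's edges); it slides under less than 1 N
- tube_rear (a point): centre of the tube's other end, at the left end of the jig, to be pushed along the jig's -y
- tube: the tube itself, origin at its middle, y axis along it from front to rear
- piercing_saw: piercing saw, 91 x 275 x 27 mm, lying left of the jig near the table's front edge; leave alone
- needle_file: needle file, 162 mm long, lying behind the jig; leave alone
- paste_pot: small pot with a screw lid, 41 mm across, 36 mm high, behind the jig's right end; leave alone

How it is judged:
On the way, in this order (a step that is already met when the one before it is completed fails the run):
1. the length stop sits in the middle notch, plunger dropped (value of joint length_stop between 0.0575 and 0.0625 m and value of joint plunger above 0.0022 m), for 0.3 s.
2. the tube's front end rests against the stop, which is still in the middle notch (all of step 1 and y of tube_front in the frame of stop_face between -0.003 and 0.002 m), for 0.2 s.
At the end, for the whole second after the job is handed in: the stop is seated in the middle notch (within 2.5 mm of 0.060, plunger at more than 2.2 mm), the tube lies in its channel (height within 2 mm, in line within 3 degrees) with its front end within 2 mm of the stop's face, and both are at rest (all of step 2 and z of tube_rear in the frame of cutting_jig between 0.0284 and 0.0324 m and z of tube_front in the frame of cutting_jig between 0.0284 and 0.0324 m and angle between the y axis of tube and the y axis of cutting_jig, either way round below 0.05 rad and linear speed of tube below 0.01 m/s and velocity of joint length_stop below 0.01 m/s); the robot touches nothing.
It fails at once if the tube is lifted (either end more than 6 mm) (z of any of tube_rear, tube_front in the frame of cutting_jig above 0.0364 m).
It fails at once if the tube is pinched or pushed hard (more than 15 N) (contact force between the fingers and tube above 15 N).
It fails at once if the stop is pinched or forced (more than 30 N) (contact force between the fingers and length_stop above 30 N).
It fails at once if a tool or the pot beside the jig is moved more than 15 mm (distance of any of piercing_saw, needle_file, paste_pot from where it was at the start of the episode above 0.015 m).
It also fails if it takes over 45 s, if anything falls off the work surface, if the arm or the gripper's body presses on something with over 40 N, if the wrist force passes 120 N, or if a joint passes its speed limit or range.

## Robot

A 7-joint arm with a two-finger parallel gripper is mounted at the origin on a cart in front of the work surface, level with it; the furniture and walls round the work are solid. World frame = base frame: x ahead of the robot, y to its left, z up, the work surface at z = 0. Lengths are in m, angles in rad, forces in N, time in s.
With the tool pointing down it reaches from about 0.4 to 0.75 m from the base axis. Payload 19.5 kg.
Tool frame: the origin (TCP) lies on the centre line of the jaws, within the pads' length; the fingertips stand 22 mm ahead of it and the grasp point (between the pads) lies 3 mm ahead of it; x points along the fingers, y is the direction in which the jaws open and shut, and the axes are right-handed (so a half turn about x gives the same grasp; the last joint's range is limited). The gripper opens to 85 mm and grips with 20 to 120 N. Pads are 22 mm wide; open, the fingers measure 114 mm over their backs; the gripper's body (76 mm by 85 mm) begins 54 mm behind the grasp point. The pads swing forward as they close: fully open they stand 13 mm farther back than shut.
Start: joints at [-1.209, 0.707, -0.028, 1.485, 0.022, 0.951, -0.075], TCP at [0.226, 0.529, 0.253] pointing down, gripper open.
Joint ranges: [-2.71, 2.71], [-0.32, 2.16], [-1.57, 1.52], [0, 2.45], [-1.46, 4.6], [0, 2.02], [-2.83, 2.83]. Speed limits (rad/s): [1.89, 1.89, 2.57, 2.57, 3.01, 3.01, 3.01].

## Interface

Orientations are given as a unit quaternion [x, y, z, w].
In Python, from bench import bot, eyes gives the robot as it stands. The module is installed in compiled form; this text tells all that it offers.
- The arm moves only by the tool carry_out, never from a script. Its argument "increments" is a list of rows, each an object of numbers: "x", "y", "z": the shift along the tool's x, y, z in m; "yaw": the turn about the tool's x in degrees; "jaw": the finger opening in m, from 0 to 0.0854. A call has 1 to 5 rows; each row shifts and turns the commanded pose from where the row before left it, along the tool's axes as they then stand; what a row does not reach is not made up. A row lasts 1/12 s, in which the tool goes at most 41.7 mm and 7.16 degrees, less where a joint would pass 70% of its speed; a pose out of reach is approached as far as the arm can. A call with a gripper value outside its range is refused whole. The fingers move at their own pace and stop on an object; the grip force is fixed at half the most. Time passes only in rows, so rows that do not move let the fingers close. It gives the time, the measured TCP pose, the force and the opening at its end, in the units of the state.
- bot.get_state(): the state, without advancing time (a new reading comes with each control period).
- eyes.get_image(name): name is "side" or "top" or "wrist"; returns a dict with "image" (420x560x3 uint8, red, green, blue), "range_z" (420x560 float32, m along the optical axis (not along the pixel's ray), 0 where there is no reading), "fx", "fy", "cx", "cy" (pixels), "origin" and "attitude" of the camera in the world. Camera axes: x right, y down, z forward; pixel columns grow to the right and rows downward; lengths in m; the calibration is good to about 2 mm. The wrist camera is an equidistant fisheye: a pixel r from the principal point sees the ray r / f radians off the axis. A picture is of the moment at which its call begins.
- bot.close_job(): hands the job in, once; it reports no verdict.
The state is a dict: "t": time; "joint_pos": joint angles; "dq": joint speeds; "joint_torque": joint torques, N m; "tool_pos": TCP position; "ee_rot": TCP orientation; "ft_force": force on the tool from outside, world axes, zero at the start; "wrist_torque": the same for the moment, N m; "gripper_width": finger opening in m.
Only numpy, scipy, OpenCV 4.12 (cv2) and the standard library are available. Lean on these libraries where they do the work, as an engineer would, in place of code of your own. Each camera call takes 0.05 s, during which the arm holds its last target.

## Working session

There is one attempt and no reset: what is moved stays moved. The work goes in short steps, Python scripts to look and compute and a tool call to move; the robot and the scene stay as the last step left them, time stands still between calls to the robot, and variables do not carry over. Pictures are saved under pics/ and viewed, and the job is handed in when it is done.

Besides the shell and the picture viewer there is one more tool, called after "Request:" in YAML: its name, and indented under it one key for each argument. carry_out: Moves the arm, as the interface text tells. Its arguments: {"type":"object","properties":{"increments":{"type":"array"}},"required":["increments"]}

```bash
mkdir -p pics
cat > h.py <<'E'
import numpy as np, cv2, pickle
from scipy.spatial.transform import Rotation as R
def save(im,name): cv2.imwrite('pics/'+name, cv2.cvtColor(im,cv2.COLOR_RGB2BGR))
def att(d):
    a=np.array(d['attitude'],float)
    return a if a.shape==(3,3) else R.from_quat(a).as_matrix()
def px(d,u,v,z=None):
    r=d['range_z'][v,u]
    p=np.array([(u-d['cx'])/d['fx'],(v-d['cy'])/d['fy'],1.])
    A=att(d);o=np.array(d['origin'])
    if z is None: return o+A@(p*r)
    w=A@p; return o+w*(z-o[2])/w[2]
E
python3 - <<'E'
from h import *
from bench import bot,eyes
s=bot.get_state();print(s)
for n in ['side','top','wrist']:
    d=eyes.get_image(n); save(d['image'],n+'0.png'); pickle.dump(d,open(n+'0.pkl','wb'))
    print(n,d['origin'],d['attitude'],d['fx'],d['cx'],d['cy'])
E
```

```text
{'t': 0.0, 'joint_pos': array([-1.20875066,  0.70711704, -0.02760955,  1.48500921,  0.02203812,
        0.95090412, -0.07551125]), 'dq': array([-0.00092872,  0.00126335, -0.00207704, -0.00094293, -0.00056456,
       -0.00030593,  0.00110378]), 'joint_torque': array([-4.53462708e-04, -8.83172822e+01,  1.23420998e+00, -2.36152697e+01,
        1.68698793e-02,  6.57622426e-03, -7.14242651e-05]), 'tool_pos': array([0.22581258, 0.52853477, 0.25281706]), 'ee_rot': array([ 0.14137882,  0.69280258, -0.14217345,  0.69269281]), 'ft_force': array([ 0.49172098,  0.61794584, -0.52349723]), 'wrist_torque': array([-0.02740737,  0.04996529,  0.01289725]), 'gripper_width': 0.08531060163332482}
side [0.40481892 0.64874689 0.64241774] [-0.08208265  0.88581847 -0.45366767  0.0526661 ] 398.84288234640746 286.1252849555532 217.51698252635214
top [ 0.47608588 -0.15229658  0.95697209] [ 0.71154794 -0.70137165  0.028796   -0.03079177] 433.95188453578646 276.95776764922005 205.75309838312063
wrist [0.15056613 0.56046093 0.37402082] [0.82363835 0.54346558 0.08896547 0.13546285] 325.19226210127806 278.1214645259445 207.79693621807647
```

View pics/top0.png

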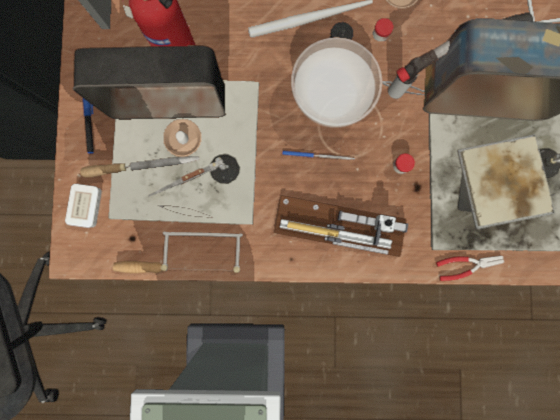

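View pics/side0.png

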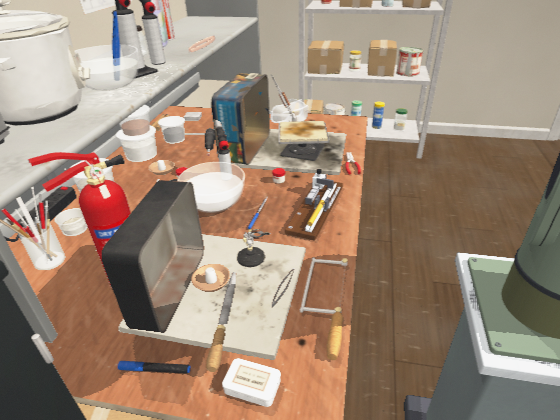

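The top view shows the jig around pixels (276–407, 190–255), tube gold at left, stop with its knob near (388,223).

Run:
```python
from h import *
d=pickle.load(open('top0.pkl','rb'))
c=d['image'][180:270,265:420]; save(cv2.resize(c,None,fx=5,fy=5,interpolation=cv2.INTER_CUBIC),'topc.png')
for u,v in [(285,200),(388,223),(300,230),(340,245),(280,240),(280,270)]: print(u,v,px(d,u,v).round(4))
```

```text
285 200 [ 0.5683 -0.1664  0.0175]
388 223 [ 0.5185 -0.3747  0.0777]
300 230 [ 0.5033 -0.1992  0.0258]
340 245 [ 0.4725 -0.2866  0.0148]
280 240 [ 0.4815 -0.1568 -0.0013]
280 270 [ 0.4162 -0.1577  0.0009]
```

View pics/topc.png

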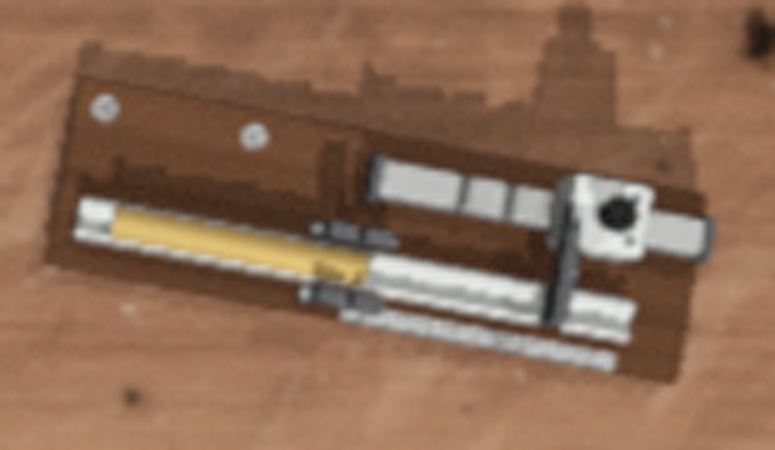

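```bash
cat > fit.py <<'E'
from h import *
from scipy.optimize import least_squares
d=pickle.load(open('top0.pkl','rb'))
def cp(x,y,z):
    return px(d,265+(x+.5)/5-.5,180+(y+.5)/5-.5,z)
obs=[((80,75,.016),(42,140)),((47,262,.016),(-42,140)),((675,380,.016),(-42,-140)),((703,193,.016),(42,-140)),
((78,220,.027),(-19,128)),((632,321,.027),(-19,-112)),((371,178,.034),(21,9)),((713,240,.036),(21,-139))]
W=np.array([cp(*o)[:2] for o,_ in obs]);L=np.array([l for _,l in obs])/1e3
def T(p,L):
    c,s=np.cos(p[2]),np.sin(p[2]); return np.array(L)@np.array([[c,s],[-s,c]])+p[:2]
f=least_squares(lambda p:(T(p,L)-W).ravel(),[.51,-.28,0],loss='soft_l1',f_scale=.002); P=f.x
if __name__=='__main__':
    print(P,np.degrees(P[2]));print(((T(P,L)-W)*1e3).round(1))
    def inv(w):
        c,s=np.cos(P[2]),np.sin(P[2]); return ((w[:2]-P[:2])@np.array([[c,-s],[s,c]])*1e3).round(1)
    print('knob',inv(cp(618,213,.077)),'tube rear',inv(cp(114,222,.034)),'front',inv(cp(366,268,.034)),
     'saddle back',inv(cp(650,220,.056)),'plate',inv(cp(560,270,.045)))
    # depth cloud in local coords
    vs,us=np.mgrid[185:262,268:412]
    pts=np.array([px(d,u,v) for u,v in zip(us.ravel(),vs.ravel())])
    l=np.array([inv(p) for p in pts]);np.save('cl.npy',np.c_[l,pts[:,2]*1e3])
    for nm,m in [('board',(abs(l[:,0])<38)&(l[:,1]>20)&(l[:,0]>5)),('knob',pts[:,2]>.07),('saddle',(pts[:,2]>.05)&(pts[:,2]<.06)),('tubetop',(pts[:,2]>.033)&(pts[:,2]<.042)&(l[:,0]<-8)&(l[:,1]>10)), ('bar',(pts[:,2]>.03)&(pts[:,2]<.04)&(l[:,0]>5)), ('cheeks',(pts[:,2]>.043)&(l[:,0]<0)&(l[:,1]>-20)&(l[:,1]<60))]:
        print(nm,m.sum(),np.percentile(l[m],[5,50,95],axis=0),np.median(pts[m,2]))
E
python3 fit.py
```

```text
Traceback (most recent call last):
  File "fit.py", line 8, in <module>
    W=np.array([cp(*o)[:2] for o,_ in obs]);L=np.array([l for _,l in obs])/1e3
                ~~^^^^
  File "fit.py", line 5, in cp
    return px(d,265+(x+.5)/5-.5,180+(y+.5)/5-.5,z)
  File "h.py", line 8, in px
    r=d['range_z'][v,u]
      ~~~~~~~~~~~~^^^^^
IndexError: only integers, slices (`:`), ellipsis (`...`), numpy.newaxis (`None`) and integer or boolean arrays are valid indices
```

```bash
sed -i "s/r=d\['range_z'\]\[v,u\]/r=d['range_z'][int(round(v)),int(round(u))]/" h.py; python3 fit.py
```

```text
[ 0.51472642 -0.2859427  -0.1709958 ] -9.797337533593263
[[-0.2  1.5]
 [-1.3  2.6]
 [-2.1 -2. ]
 [-0.2 -3.4]
 [ 1.4  0. ]
 [ 0.3  0.5]
 [ 1.2  0.5]
 [ 0.4 -0.7]]
knob [ 20.6 -87.1] tube rear [-18.7 112.5] front [-18.2   3.8] saddle back [  22.1 -105.7] plate [ -4.5 -74.8]
board 986 [[  6.6    26.975]
 [ 21.6    91.1  ]
 [ 36.4   156.65 ]] 0.014233722521339476
knob 104 [[-60.8   -92.385]
 [-60.8   125.1  ]
 [ 25.78  125.1  ]] 0.9569720852265803
saddle 228 [[ -20.125 -101.665]
 [  13.45   -79.55 ]
 [  34.165  -72.3  ]] 0.054352475921347676
tubetop 254 [[-24.1    14.865]
 [-18.8    63.05 ]
 [-13.1   108.14 ]] 0.03506105665181397
bar 336 [[  14.2   -134.1  ]
 [  21.     -45.55 ]
 [  27.925    6.3  ]] 0.032887552548588495
cheeks 71 [[-35.25  -1.45]
 [-29.1   12.9 ]
 [ -2.2   23.6 ]] 0.04443928883420556
```

Run:
```python
from h import *
from fit import *
s=np.array([0.14137882,  0.69280258, -0.14217345,  0.69269281])
print(R.from_quat(s).as_matrix().round(3))
def inv(w):
    c,s=np.cos(P[2]),np.sin(P[2]); return ((w[:2]-P[:2])@np.array([[c,-s],[s,c]])*1e3).round(1)
print('n',inv(cp(466,195,.033)),inv(cp(510,203,.033)),'shadow edge',inv(cp(553,205,.034)))
for l in [(21,-145),(21,-125),(21,-103),(-19,135),(-19,112)]: print(l,T(P,np.array(l)/1e3).round(4))
im=d['image'][195:245,320:412];save(cv2.resize(im,None,fx=8,fy=8,interpolation=cv2.INTER_CUBIC),'topd.png')
```

```text
[[-0.     0.393  0.92 ]
 [-0.001  0.92  -0.393]
 [-1.    -0.001  0.   ]]
n [ 20.3 -32.8] [ 20.4 -51.8] shadow edge [ 22.8 -69.7]
(21, -145) [ 0.5107 -0.4324]
(21, -125) [ 0.5141 -0.4127]
(21, -103) [ 0.5179 -0.391 ]
(-19, 135) [ 0.519  -0.1497]
(-19, 112) [ 0.5151 -0.1723]
```

View pics/topd.png

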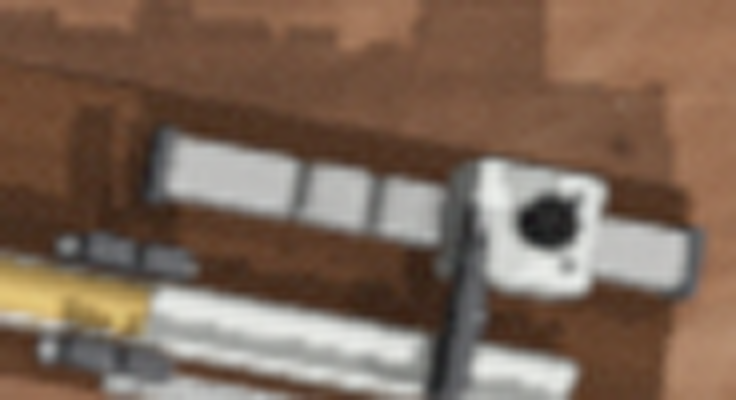

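The notches show at local y≈-33 and -52. The third lies under the saddle front (nothing is visible at -13), so the stop is at ≈0.025 and the middle notch is at y≈-52. Next I turn the jaws along the jig, shut them and travel there.

Request:
carry_out:
  increments:
    - {"yaw": -6.65, "z": 0.02, "jaw": 0}
    - {"yaw": -6.65, "z": 0.03, "jaw": 0}
    - {"z": 0.03, "y": -0.01, "jaw": 0}
    - {"z": 0.03, "y": -0.02, "jaw": 0}
    - {"z": 0.03, "y": -0.02, "jaw": 0}

```text
schema error: expected keys x, y, z, yaw, jaw
```

Request:
carry_out:
  increments:
    - {"z": 0.025, "y": -0.03, "jaw": 0}
    - {"z": 0.025, "y": -0.03, "jaw": 0}
    - {"z": 0.025, "y": -0.03, "jaw": 0}
    - {"z": 0.025, "y": -0.03, "jaw": 0}
    - {"z": 0.025, "y": -0.03, "jaw": 0}

```text
schema error: expected keys x, y, z, yaw, jaw
```

Request:
carry_out:
  increments:
    - {"z": 0.02, "y": -0.03, "jaw": 0}
    - {"z": 0.02, "y": -0.03, "jaw": 0}
    - {"z": 0.01, "y": -0.03, "jaw": 0}
    - {"y": -0.03, "jaw": 0}
    - {"y": -0.03, "jaw": 0}

```text
schema error: expected keys x, y, z, yaw, jaw
```

Request:
carry_out:
  increments:
    - {"x": 0, "y": 0, "z": 0.02, "yaw": -6.65, "jaw": 0}
    - {"x": 0, "y": 0, "z": 0.03, "yaw": -6.65, "jaw": 0}
    - {"x": 0, "y": -0.01, "z": 0.03, "yaw": 0, "jaw": 0}
    - {"x": 0, "y": -0.02, "z": 0.03, "yaw": 0, "jaw": 0}
    - {"x": 0, "y": -0.02, "z": 0.03, "yaw": 0, "jaw": 0}

```text
t: 0.57
tool_pos: [0.3542, 0.4467, 0.2529]
ee_rot: [0.06, 0.705, -0.061, 0.704]
ft_force: [1.3, 0.5, 1.3]
gripper_width: 0.0254
```

Request:
carry_out:
  increments:
    - {"x": 0, "y": -0.03, "z": 0.025, "yaw": 0, "jaw": 0}
    - {"x": 0, "y": -0.03, "z": 0.025, "yaw": 0, "jaw": 0}
    - {"x": 0, "y": -0.03, "z": 0.025, "yaw": 0, "jaw": 0}
    - {"x": 0, "y": -0.03, "z": 0.025, "yaw": 0, "jaw": 0}
    - {"x": 0, "y": -0.03, "z": 0.025, "yaw": 0, "jaw": 0}

```text
t: 0.98
tool_pos: [0.4513, 0.2768, 0.2532]
ee_rot: [0.06, 0.705, -0.061, 0.704]
ft_force: [0.5, 0.5, 0.9]
gripper_width: -0.0
```

Request:
carry_out:
  increments:
    - {"x": 0, "y": -0.03, "z": 0.02, "yaw": 0, "jaw": 0}
    - {"x": 0, "y": -0.03, "z": 0.02, "yaw": 0, "jaw": 0}
    - {"x": 0, "y": -0.03, "z": 0.01, "yaw": 0, "jaw": 0}
    - {"x": 0, "y": -0.03, "z": 0, "yaw": 0, "jaw": 0}
    - {"x": 0, "y": -0.03, "z": 0, "yaw": 0, "jaw": 0}

```text
t: 1.4
tool_pos: [0.4742, 0.1205, 0.253]
ee_rot: [0.061, 0.705, -0.061, 0.704]
ft_force: [-0.4, -0.3, -1.0]
gripper_width: -0.0001
```

Request:
carry_out:
  increments:
    - {"x": 0, "y": -0.035, "z": 0.009, "yaw": 0, "jaw": 0}
    - {"x": 0, "y": -0.035, "z": 0.009, "yaw": 0, "jaw": 0}
    - {"x": 0, "y": -0.035, "z": 0.009, "yaw": 0, "jaw": 0}
    - {"x": 0, "y": -0.035, "z": 0.009, "yaw": 0, "jaw": 0}
    - {"x": 0, "y": -0.035, "z": 0.009, "yaw": 0, "jaw": 0}

```text
t: 1.82
tool_pos: [0.4886, -0.0597, 0.2533]
ee_rot: [0.061, 0.705, -0.061, 0.704]
ft_force: [1.7, 0.9, -0.2]
gripper_width: 0.0002
```

Request:
carry_out:
  increments:
    - {"x": 0, "y": -0.035, "z": 0.009, "yaw": 0, "jaw": 0}
    - {"x": 0, "y": -0.035, "z": 0.009, "yaw": 0, "jaw": 0}
    - {"x": 0, "y": -0.035, "z": 0.009, "yaw": 0, "jaw": 0}
    - {"x": 0, "y": -0.035, "z": 0.009, "yaw": 0, "jaw": 0}
    - {"x": 0, "y": -0.035, "z": 0.009, "yaw": 0, "jaw": 0}

```text
t: 2.23
tool_pos: [0.5029, -0.2399, 0.2533]
ee_rot: [0.061, 0.705, -0.061, 0.704]
ft_force: [0.5, 0.7, 0.6]
gripper_width: 0.0
```

Request:
carry_out:
  increments:
    - {"x": 0, "y": -0.035, "z": 0.009, "yaw": 0, "jaw": 0}
    - {"x": 0, "y": -0.035, "z": 0.009, "yaw": 0, "jaw": 0}
    - {"x": 0, "y": -0.035, "z": 0.009, "yaw": 0, "jaw": 0}
    - {"x": 0, "y": -0.035, "z": 0.009, "yaw": 0, "jaw": 0}
    - {"x": 0, "y": -0.03, "z": 0.005, "yaw": 0, "jaw": 0}

```text
t: 2.65
tool_pos: [0.5141, -0.4149, 0.253]
ee_rot: [0.061, 0.705, -0.061, 0.704]
ft_force: [0.3, 0.4, -0.2]
gripper_width: -0.0003
```

Request:
carry_out:
  increments:
    - {"x": 0.02, "y": 0, "z": 0, "yaw": 0, "jaw": 0}
    - {"x": 0.03, "y": 0, "z": 0, "yaw": 0, "jaw": 0}
    - {"x": 0.03, "y": 0, "z": 0, "yaw": 0, "jaw": 0}
    - {"x": 0.02, "y": 0, "z": 0, "yaw": 0, "jaw": 0}
    - {"x": 0, "y": 0, "z": 0, "yaw": 0, "jaw": 0}

```text
t: 3.07
tool_pos: [0.5132, -0.4115, 0.1492]
ee_rot: [0.062, 0.706, -0.059, 0.703]
ft_force: [-0.8, 0.8, -0.6]
gripper_width: 0.0
```

```bash
cat > look.py <<'E'
from h import *
import sys
from bench import bot,eyes
from scipy.spatial.transform import Rotation as R
tag=sys.argv[1]
P=np.array([0.51472642,-0.2859427,-0.1709958])
def inv(w):
    c,s=np.cos(P[2]),np.sin(P[2]); return ((np.array(w)[:2]-P[:2])@np.array([[c,-s],[s,c]])*1e3).round(1)
s=bot.get_state()
print(s['t'],'tcp local',inv(s['tool_pos']),s['tool_pos'].round(4),R.from_quat(s['ee_rot']).as_matrix().round(3).tolist())
c,sn=np.cos(P[2]),np.sin(P[2]); f=s['ft_force'];print('F local',(f[0]*c+f[1]*sn).round(2),(-f[0]*sn+f[1]*c).round(2),f[2].round(2))
for n in sys.argv[2:]:
    d=eyes.get_image(n);pickle.dump(d,open(f'{n}_{tag}.pkl','wb'))
    im=d['image']
    if n=='top': im=cv2.resize(im[180:270,265:420],None,fx=5,fy=5,interpolation=cv2.INTER_CUBIC)
    if n=='side': im=cv2.resize(im[140:260,260:380],None,fx=5,fy=5,interpolation=cv2.INTER_CUBIC)
    save(im,f'{n}_{tag}.png')
E
python3 look.py a top side wrist
```

```text
3.0667 tcp local [  19.8 -124. ] [ 0.5132 -0.4115  0.1492] [[-0.005, 0.171, 0.985], [0.004, 0.985, -0.171], [-1.0, 0.003, -0.006]]
F local -0.93 0.61 -0.61
```

View pics/side_a.png

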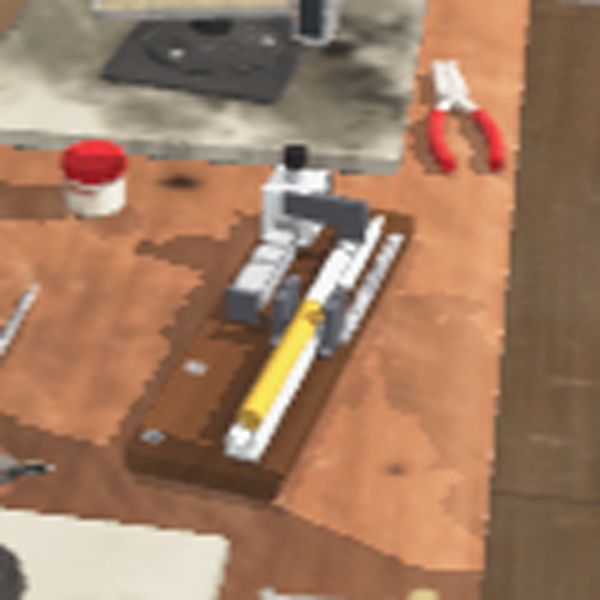

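View pics/wrist_a.png

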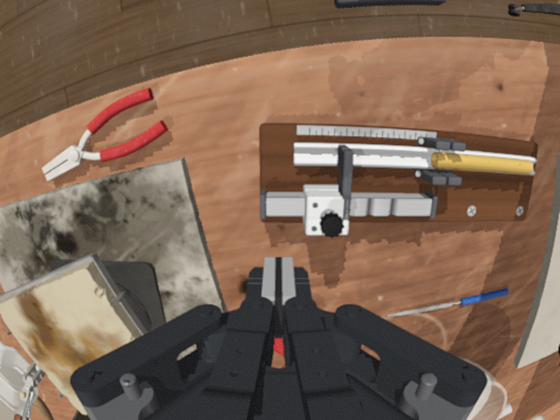

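Run:
```python
from h import *
d=pickle.load(open('side_a.pkl','rb'))
c=d['image'][60:200,250:400];save(cv2.resize(c,None,fx=4,fy=4),'sa2.png')
for v in range(130,152,2): print(v,[px(d,u,v).round(3).tolist() for u in (320,323,326)])
```

```text
130 [[0.518, -0.356, 0.207], [0.511, -0.362, 0.205], [0.506, -0.395, 0.191]]
132 [[0.519, -0.366, 0.197], [0.511, -0.362, 0.199], [0.506, -0.394, 0.186]]
134 [[0.521, -0.382, 0.184], [0.511, -0.37, 0.19], [0.506, -0.395, 0.179]]
136 [[0.52, -0.379, 0.18], [0.512, -0.376, 0.181], [0.506, -0.399, 0.172]]
138 [[0.523, -0.404, 0.162], [0.514, -0.397, 0.166], [0.506, -0.403, 0.164]]
140 [[0.522, -0.398, 0.159], [0.513, -0.397, 0.16], [0.506, -0.405, 0.157]]
142 [[0.522, -0.401, 0.151], [0.513, -0.397, 0.154], [0.505, -0.402, 0.152]]
144 [[0.522, -0.4, 0.146], [0.513, -0.397, 0.148], [0.505, -0.404, 0.145]]
146 [[0.522, -0.401, 0.139], [0.513, -0.396, 0.142], [0.505, -0.404, 0.139]]
148 [[0.547, -0.628, 0.022], [0.513, -0.406, 0.131], [0.528, -0.649, 0.014]]
150 [[0.545, -0.611, 0.023], [0.536, -0.63, 0.014], [0.527, -0.64, 0.01]]
```

View pics/sa2.png

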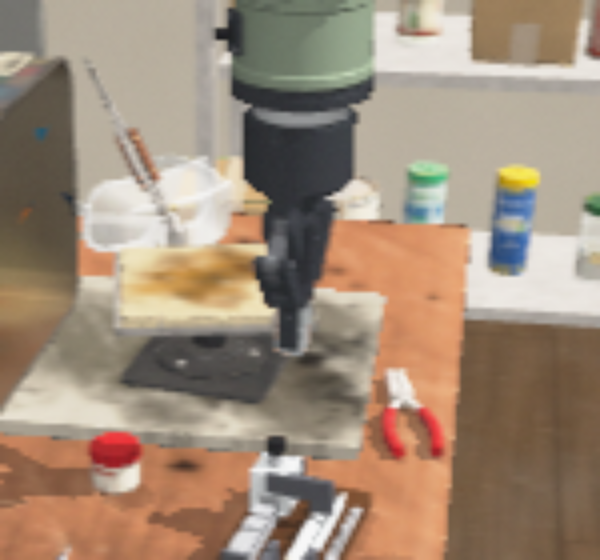

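Request:
carry_out:
  increments:
    - {"x": 0.02, "y": -0.004, "z": 0.001, "yaw": 0, "jaw": 0}
    - {"x": 0.025, "y": 0, "z": 0, "yaw": 0, "jaw": 0}
    - {"x": 0.02, "y": 0, "z": 0, "yaw": 0, "jaw": 0}
    - {"x": 0.01, "y": 0, "z": 0, "yaw": 0, "jaw": 0}
    - {"x": 0.005, "y": 0, "z": 0, "yaw": 0, "jaw": 0}

```text
t: 3.63
tool_pos: [0.515, -0.4167, 0.0734]
ee_rot: [0.061, 0.704, -0.061, 0.705]
ft_force: [-0.0, 0.9, 0.6]
gripper_width: -0.0002
```

Request:
carry_out:
  increments:
    - {"x": 0, "y": 0, "z": 0, "yaw": 0, "jaw": 0}
    - {"x": 0, "y": 0, "z": 0, "yaw": 0, "jaw": 0}

```text
t: 3.8
tool_pos: [0.5155, -0.417, 0.0748]
ee_rot: [0.06, 0.704, -0.061, 0.705]
ft_force: [0.0, 0.6, -0.1]
gripper_width: -0.0001
```

```bash
python3 look.py b top wrist
```

```text
3.8 tcp local [  23. -129.] [ 0.5155 -0.417   0.0748] [[0.001, 0.171, 0.985], [-0.001, 0.985, -0.171], [-1.0, -0.001, 0.002]]
F local -0.06 0.59 -0.14
```

View pics/wrist_b.png

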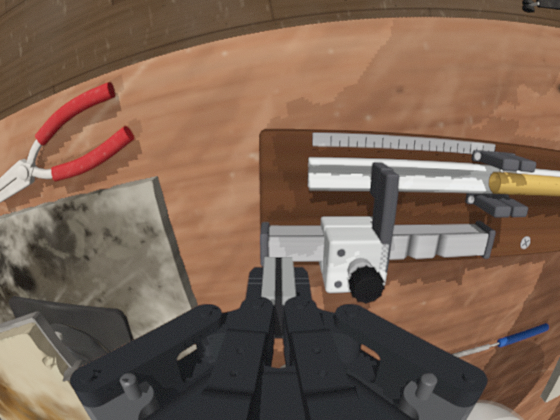

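Wrist view: the shut fingertips (~(283,265)) stand behind the saddle back (~(322,250)), over the bar's end. I lower to height and approach.

Request:
carry_out:
  increments:
    - {"x": 0.005, "y": 0, "z": -0.001, "yaw": 0, "jaw": 0}
    - {"x": 0.004, "y": 0.001, "z": -0.001, "yaw": 0, "jaw": 0}
    - {"x": 0, "y": 0.002, "z": 0, "yaw": 0, "jaw": 0}
    - {"x": 0, "y": 0.002, "z": 0, "yaw": 0, "jaw": 0}
    - {"x": 0, "y": 0, "z": 0, "yaw": 0, "jaw": 0}

```text
t: 4.32
tool_pos: [0.5141, -0.4108, 0.0644]
ee_rot: [0.061, 0.704, -0.06, 0.705]
ft_force: [0.5, 0.6, -1.6]
gripper_width: 0.0
```

```bash
python3 look.py c
```

```text
4.3167 tcp local [  20.6 -123.1] [ 0.5141 -0.4108  0.0644] [[0.0, 0.17, 0.985], [0.0, 0.985, -0.17], [-1.0, 0.0, 0.0]]
F local 0.43 0.7 -1.63
```

Request:
carry_out:
  increments:
    - {"x": 0, "y": 0.001, "z": 0, "yaw": 0, "jaw": 0}
    - {"x": 0, "y": 0.001, "z": 0, "yaw": 0, "jaw": 0}
    - {"x": 0, "y": 0.001, "z": 0, "yaw": 0, "jaw": 0}
    - {"x": 0, "y": 0.001, "z": 0, "yaw": 0, "jaw": 0}

```text
t: 4.65
tool_pos: [0.5145, -0.4074, 0.0644]
ee_rot: [0.061, 0.704, -0.061, 0.705]
ft_force: [-0.6, 0.5, 0.2]
gripper_width: -0.0
```

Request:
carry_out:
  increments:
    - {"x": 0, "y": 0.001, "z": 0, "yaw": 0, "jaw": 0}
    - {"x": 0, "y": 0.001, "z": 0, "yaw": 0, "jaw": 0}
    - {"x": 0, "y": 0.001, "z": 0, "yaw": 0, "jaw": 0}

```text
t: 4.9
tool_pos: [0.5149, -0.4048, 0.0644]
ee_rot: [0.06, 0.704, -0.061, 0.705]
ft_force: [-0.3, -3.3, -0.1]
gripper_width: -0.0002
```

Request:
carry_out:
  increments:
    - {"x": 0, "y": 0.001, "z": 0, "yaw": 0, "jaw": 0}
    - {"x": 0, "y": 0.001, "z": 0, "yaw": 0, "jaw": 0}
    - {"x": 0, "y": 0.001, "z": 0, "yaw": 0, "jaw": 0}

```text
t: 5.15
tool_pos: [0.5155, -0.4016, 0.0644]
ee_rot: [0.061, 0.704, -0.061, 0.705]
ft_force: [0.4, -2.6, 0.1]
gripper_width: 0.0004
```

```bash
python3 look.py d wrist top
```

```text
5.15 tcp local [  20.4 -113.8] [ 0.5155 -0.4016  0.0644] [[0.0, 0.171, 0.985], [-0.0, 0.985, -0.171], [-1.0, -0.0, 0.0]]
F local 0.82 -2.48 0.11
```

Request:
carry_out:
  increments:
    - {"x": 0, "y": 0.002, "z": 0, "yaw": 0, "jaw": 0}
    - {"x": 0, "y": 0.002, "z": 0, "yaw": 0, "jaw": 0}
    - {"x": 0, "y": 0.001, "z": 0, "yaw": 0, "jaw": 0}

```text
t: 5.5
tool_pos: [0.5164, -0.3963, 0.0644]
ee_rot: [0.061, 0.705, -0.061, 0.704]
ft_force: [-0.3, -2.5, 1.0]
gripper_width: 0.0003
```

Request:
carry_out:
  increments:
    - {"x": 0, "y": 0.001, "z": 0, "yaw": 0, "jaw": 0}
    - {"x": 0, "y": 0.001, "z": 0, "yaw": 0, "jaw": 0}

```text
t: 5.67
tool_pos: [0.5168, -0.3944, 0.0644]
ee_rot: [0.061, 0.705, -0.061, 0.704]
ft_force: [1.1, -0.3, 0.7]
gripper_width: -0.0002
```

Request:
carry_out:
  increments:
    - {"x": 0, "y": 0.001, "z": 0, "yaw": 0, "jaw": 0}
    - {"x": 0, "y": 0.001, "z": 0, "yaw": 0, "jaw": 0}

```text
t: 5.83
tool_pos: [0.5171, -0.3924, 0.0643]
ee_rot: [0.061, 0.705, -0.061, 0.704]
ft_force: [0.3, -1.1, -0.3]
gripper_width: 0.0
```

Request:
carry_out:
  increments:
    - {"x": 0, "y": 0.001, "z": 0, "yaw": 0, "jaw": 0}
    - {"x": 0, "y": 0.001, "z": 0, "yaw": 0, "jaw": 0}

```text
t: 6.0
tool_pos: [0.5174, -0.3905, 0.0643]
ee_rot: [0.061, 0.705, -0.061, 0.704]
ft_force: [1.6, -0.2, -0.3]
gripper_width: -0.0001
```

Request:
carry_out:
  increments:
    - {"x": 0, "y": 0.001, "z": 0, "yaw": 0, "jaw": 0}
    - {"x": 0, "y": 0.001, "z": 0, "yaw": 0, "jaw": 0}

```text
t: 6.17
tool_pos: [0.5177, -0.3888, 0.0643]
ee_rot: [0.06, 0.705, -0.061, 0.704]
ft_force: [-0.4, -4.5, -0.5]
gripper_width: -0.0001
```

```bash
python3 look.py e wrist top
```

```text
6.1667 tcp local [  20.4 -100.8] [ 0.5177 -0.3888  0.0643] [[-0.0, 0.171, 0.985], [-0.0, 0.985, -0.171], [-1.0, -0.0, -0.0]]
F local 0.41 -4.5 -0.55
```

Request:
carry_out:
  increments:
    - {"x": 0, "y": 0.001, "z": 0, "yaw": 0, "jaw": 0}
    - {"x": 0, "y": 0.001, "z": 0, "yaw": 0, "jaw": 0}

```text
t: 6.43
tool_pos: [0.5178, -0.3878, 0.0644]
ee_rot: [0.06, 0.704, -0.061, 0.705]
ft_force: [0.0, -10.1, -2.0]
gripper_width: -0.0003
```

Request:
carry_out:
  increments:
    - {"x": 0, "y": 0.001, "z": 0, "yaw": 0, "jaw": 0}
    - {"x": 0, "y": 0.001, "z": 0, "yaw": 0, "jaw": 0}

```text
t: 6.6
tool_pos: [0.5183, -0.3852, 0.0643]
ee_rot: [0.061, 0.704, -0.061, 0.704]
ft_force: [0.5, -4.0, -0.9]
gripper_width: -0.0
```

Request:
carry_out:
  increments:
    - {"x": 0, "y": 0.001, "z": 0, "yaw": 0, "jaw": 0}
    - {"x": 0, "y": 0.001, "z": 0, "yaw": 0, "jaw": 0}

```text
t: 6.77
tool_pos: [0.5186, -0.3834, 0.0644]
ee_rot: [0.06, 0.704, -0.061, 0.705]
ft_force: [-0.6, -8.0, -1.5]
gripper_width: -0.0
```

Request:
carry_out:
  increments:
    - {"x": 0, "y": 0.001, "z": 0, "yaw": 0, "jaw": 0}
    - {"x": 0, "y": 0.001, "z": 0, "yaw": 0, "jaw": 0}

```text
t: 6.93
tool_pos: [0.519, -0.3811, 0.0644]
ee_rot: [0.061, 0.704, -0.061, 0.705]
ft_force: [0.3, -4.3, 0.2]
gripper_width: -0.0002
```

Request:
carry_out:
  increments:
    - {"x": 0, "y": 0.001, "z": 0, "yaw": 0, "jaw": 0}
    - {"x": 0, "y": 0.001, "z": 0, "yaw": 0, "jaw": 0}

```text
t: 7.1
tool_pos: [0.5195, -0.3786, 0.0644]
ee_rot: [0.061, 0.705, -0.061, 0.704]
ft_force: [-0.8, -2.3, -0.2]
gripper_width: -0.0002
```

```bash
python3 look.py f wrist top
```

```text
7.1 tcp local [ 20.4 -90.5] [ 0.5195 -0.3786  0.0644] [[-0.0, 0.171, 0.985], [0.0, 0.985, -0.171], [-1.0, 0.0, -0.0]]
F local -0.41 -2.39 -0.24
```

Request:
carry_out:
  increments:
    - {"x": 0, "y": 0.001, "z": 0, "yaw": 0, "jaw": 0}
    - {"x": 0, "y": 0.001, "z": 0, "yaw": 0, "jaw": 0}

```text
t: 7.37
tool_pos: [0.5198, -0.3768, 0.0643]
ee_rot: [0.061, 0.705, -0.061, 0.704]
ft_force: [0.0, -2.4, -0.2]
gripper_width: -0.0001
```

Request:
carry_out:
  increments:
    - {"x": 0, "y": 0.001, "z": 0, "yaw": 0, "jaw": 0}

```text
t: 7.45
tool_pos: [0.5199, -0.3758, 0.0643]
ee_rot: [0.061, 0.705, -0.061, 0.704]
ft_force: [-0.3, -2.5, -0.3]
gripper_width: 0.0001
```

Request:
carry_out:
  increments:
    - {"x": 0, "y": 0.001, "z": 0, "yaw": 0, "jaw": 0}

```text
t: 7.53
tool_pos: [0.5201, -0.3748, 0.0643]
ee_rot: [0.061, 0.705, -0.061, 0.705]
ft_force: [0.4, -1.0, -0.1]
gripper_width: 0.0001
```

```bash
python3 look.py g wrist top
```

```text
7.5333 tcp local [ 20.5 -86.6] [ 0.5201 -0.3748  0.0643] [[-0.0, 0.171, 0.985], [-0.0, 0.985, -0.171], [-1.0, -0.0, 0.0]]
F local 0.58 -0.96 -0.08
```

View pics/wrist_g.png

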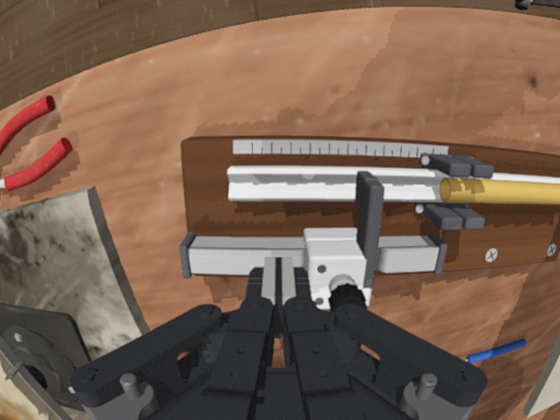

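Request:
carry_out:
  increments:
    - {"x": 0, "y": 0.001, "z": 0, "yaw": 0, "jaw": 0}

```text
t: 7.72
tool_pos: [0.5203, -0.3737, 0.0643]
ee_rot: [0.061, 0.705, -0.061, 0.704]
ft_force: [0.6, 0.2, 0.6]
gripper_width: -0.0004
```

Request:
carry_out:
  increments:
    - {"x": 0, "y": 0.001, "z": 0, "yaw": 0, "jaw": 0}
    - {"x": 0, "y": 0, "z": 0, "yaw": 0, "jaw": 0}

```text
t: 7.88
tool_pos: [0.5206, -0.3725, 0.0643]
ee_rot: [0.061, 0.705, -0.06, 0.704]
ft_force: [-0.4, -0.2, -0.2]
gripper_width: -0.0001
```

```bash
python3 look.py h wrist top side
```

```text
7.8833 tcp local [ 20.5 -84.3] [ 0.5206 -0.3725  0.0643] [[-0.0, 0.171, 0.985], [0.0, 0.985, -0.171], [-1.0, 0.0, -0.0]]
F local -0.36 -0.28 -0.19
```

View pics/wrist_h.png

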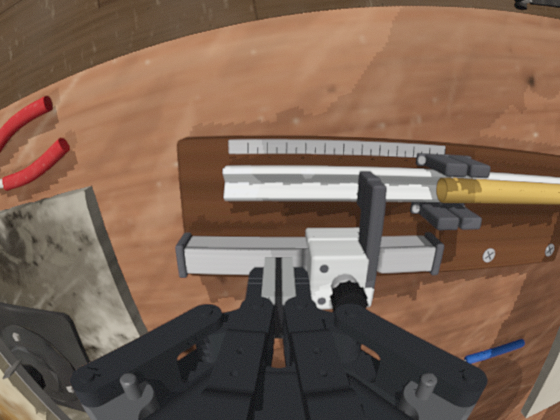

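View pics/side_h.png

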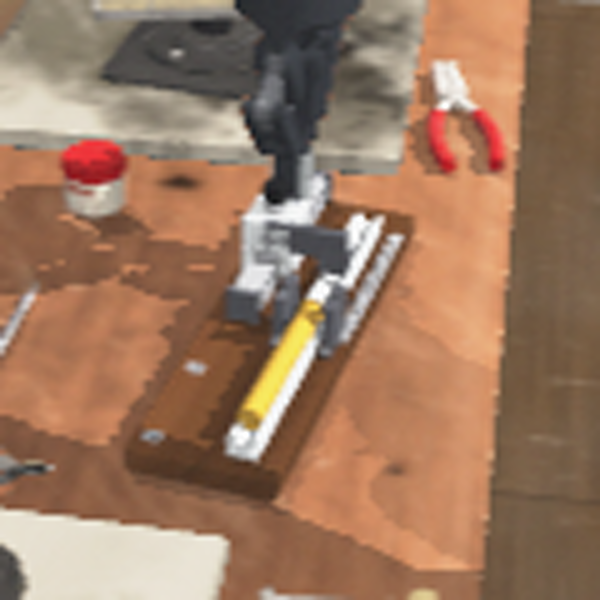

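The dip in force and the gap that opened show the stop seated. I back off and rise.

Request:
carry_out:
  increments:
    - {"x": 0, "y": -0.008, "z": 0, "yaw": 0, "jaw": 0}
    - {"x": 0, "y": -0.012, "z": 0, "yaw": 0, "jaw": 0}
    - {"x": -0.02, "y": 0, "z": 0, "yaw": 0, "jaw": 0}
    - {"x": -0.035, "y": 0, "z": 0, "yaw": 0, "jaw": 0}
    - {"x": -0.035, "y": 0, "z": 0, "yaw": 0, "jaw": 0}

```text
t: 8.45
tool_pos: [0.516, -0.3938, 0.1548]
ee_rot: [0.061, 0.705, -0.061, 0.704]
ft_force: [0.7, -0.4, 1.4]
gripper_width: -0.0001
```

Request:
carry_out:
  increments:
    - {"x": -0.01, "y": 0.03, "z": -0.005, "yaw": 0, "jaw": 0}
    - {"x": 0, "y": 0.035, "z": -0.007, "yaw": 0, "jaw": 0}
    - {"x": 0, "y": 0.035, "z": -0.007, "yaw": 0, "jaw": 0}
    - {"x": 0, "y": 0.035, "z": -0.007, "yaw": 0, "jaw": 0}
    - {"x": 0, "y": 0.035, "z": -0.007, "yaw": 0, "jaw": 0}

```text
t: 8.87
tool_pos: [0.5132, -0.2193, 0.1646]
ee_rot: [0.061, 0.704, -0.061, 0.705]
ft_force: [1.5, -0.3, -0.7]
gripper_width: 0.0
```

Request:
carry_out:
  increments:
    - {"x": 0, "y": 0.035, "z": -0.006, "yaw": 0, "jaw": 0}
    - {"x": 0, "y": 0.03, "z": 0, "yaw": 0, "jaw": 0}
    - {"x": 0, "y": 0.01, "z": 0, "yaw": 0, "jaw": 0}
    - {"x": 0, "y": 0, "z": 0, "yaw": 0, "jaw": 0}
    - {"x": 0, "y": 0, "z": 0, "yaw": 0, "jaw": 0}

```text
t: 9.28
tool_pos: [0.5207, -0.1459, 0.1643]
ee_rot: [0.06, 0.704, -0.061, 0.705]
ft_force: [-0.2, -1.0, -0.0]
gripper_width: -0.0001
```

```bash
python3 look.py i wrist top side
```

```text
9.2833 tcp local [-18. 139.] [ 0.5207 -0.1459  0.1643] [[0.0, 0.171, 0.985], [-0.001, 0.985, -0.171], [-1.0, -0.001, 0.0]]
F local -0.07 -1.05 -0.02
```

View pics/wrist_i.png

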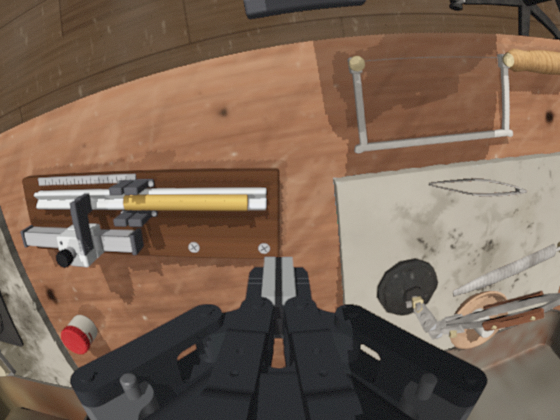

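View pics/top_i.png

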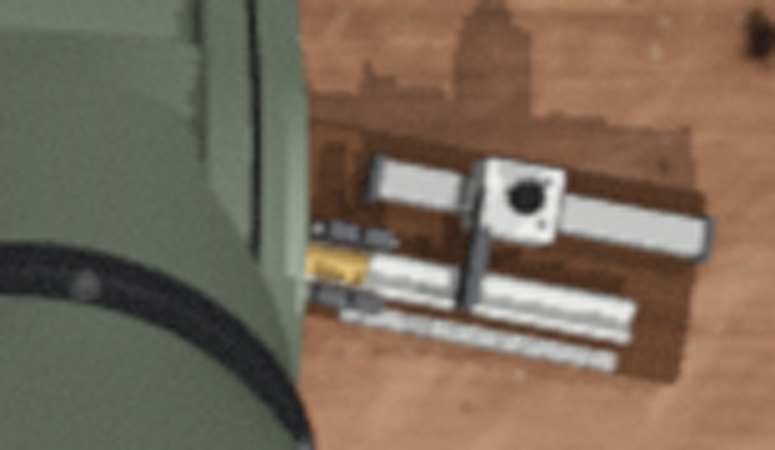

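Run:
```python
from h import *
from fit import *
def inv(w):
    c,s=np.cos(P[2]),np.sin(P[2]); return ((w[:2]-P[:2])@np.array([[c,-s],[s,c]])*1e3).round(1)
a=d;b=pickle.load(open('top_i.pkl','rb'))
print('knob now',inv(cp(526,196,.074)),'plate front',inv(cp(462,300,.04)))
def top(dd,x,y):
    u=265+x/5;v=180+y/5
    z=[px(dd,int(u)+i,int(v)+j)[2] for i in(-1,0,1) for j in (-1,0,1)]
    return np.round(z,4),np.median(z)
print(top(a,618,213),top(b,526,196)); print(top(a,600,195)[1],top(b,510,180)[1])
```

```text
knob now [ 20.8 -49.9] plate front [-24.3 -37.5]
(array([0.077 , 0.077 , 0.0798, 0.0747, 0.0751, 0.0777, 0.0744, 0.0761,
       0.0719]), np.float64(0.07610528919357606)) (array([0.072 , 0.0716, 0.0725, 0.0727, 0.0745, 0.0718, 0.0749, 0.074 ,
       0.0738]), np.float64(0.07272241550317382))
0.054763782371361924 0.0560020634820243
```

The knob is about 3 mm lower and its y is ≈-50 to -52, so the stop is seated. Next I descend behind the tube's rear.

Request:
carry_out:
  increments:
    - {"x": 0.02, "y": 0, "z": -0.001, "yaw": 0, "jaw": 0}
    - {"x": 0.035, "y": 0, "z": 0, "yaw": 0, "jaw": 0}
    - {"x": 0.03, "y": 0, "z": 0, "yaw": 0, "jaw": 0}
    - {"x": 0.015, "y": 0, "z": 0, "yaw": 0, "jaw": 0}
    - {"x": 0, "y": 0, "z": 0, "yaw": 0, "jaw": 0}

```text
t: 9.85
tool_pos: [0.518, -0.1452, 0.0614]
ee_rot: [0.061, 0.706, -0.061, 0.703]
ft_force: [-0.3, 0.8, 0.4]
gripper_width: 0.0003
```

Request:
carry_out:
  increments:
    - {"x": 0, "y": 0, "z": 0, "yaw": 0, "jaw": 0}

```text
t: 9.93
tool_pos: [0.5192, -0.1453, 0.0643]
ee_rot: [0.061, 0.705, -0.061, 0.704]
ft_force: [0.6, 0.3, 0.5]
gripper_width: -0.0002
```

```bash
python3 look.py j wrist side
```

```text
9.9333 tcp local [-19.5 139.4] [ 0.5192 -0.1453  0.0643] [[-0.001, 0.172, 0.985], [-0.0, 0.985, -0.172], [-1.0, -0.0, -0.001]]
F local 0.55 0.42 0.5
```

View pics/side_j.png

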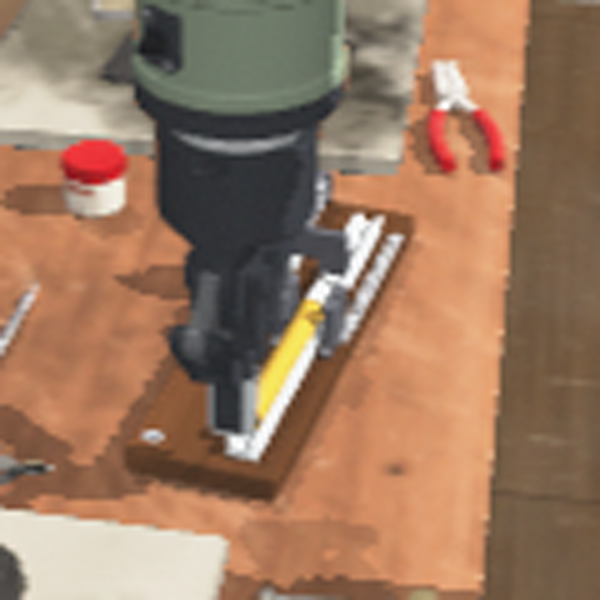

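View pics/wrist_j.png

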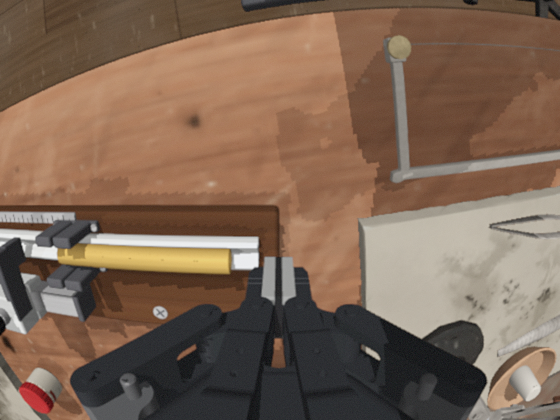

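Request:
carry_out:
  increments:
    - {"x": 0.004, "y": 0, "z": 0.0005, "yaw": 0, "jaw": 0}
    - {"x": 0.004, "y": 0, "z": 0, "yaw": 0, "jaw": 0}
    - {"x": 0.003, "y": 0, "z": 0, "yaw": 0, "jaw": 0}
    - {"x": 0.0015, "y": 0, "z": 0, "yaw": 0, "jaw": 0}
    - {"x": 0, "y": 0, "z": 0, "yaw": 0, "jaw": 0}

```text
t: 10.45
tool_pos: [0.5199, -0.1444, 0.0515]
ee_rot: [0.061, 0.705, -0.061, 0.704]
ft_force: [-0.3, -0.4, 0.4]
gripper_width: -0.0002
```

Request:
carry_out:
  increments:
    - {"x": 0, "y": -0.002, "z": 0, "yaw": 0, "jaw": 0}
    - {"x": 0, "y": -0.002, "z": 0, "yaw": 0, "jaw": 0}
    - {"x": 0, "y": -0.002, "z": 0, "yaw": 0, "jaw": 0}
    - {"x": 0, "y": -0.002, "z": 0, "yaw": 0, "jaw": 0}
    - {"x": 0, "y": -0.002, "z": 0, "yaw": 0, "jaw": 0}

```text
t: 10.87
tool_pos: [0.5182, -0.1547, 0.0519]
ee_rot: [0.061, 0.704, -0.061, 0.705]
ft_force: [-0.9, -0.6, 0.8]
gripper_width: -0.0002
```

Request:
carry_out:
  increments:
    - {"x": 0, "y": -0.001, "z": 0, "yaw": 0, "jaw": 0}
    - {"x": 0, "y": -0.001, "z": 0, "yaw": 0, "jaw": 0}
    - {"x": 0, "y": -0.001, "z": 0, "yaw": 0, "jaw": 0}
    - {"x": 0, "y": -0.001, "z": 0, "yaw": 0, "jaw": 0}
    - {"x": 0, "y": -0.001, "z": 0, "yaw": 0, "jaw": 0}

```text
t: 11.28
tool_pos: [0.5174, -0.1593, 0.0518]
ee_rot: [0.061, 0.705, -0.061, 0.705]
ft_force: [0.8, 0.3, -0.3]
gripper_width: -0.0002
```

Request:
carry_out:
  increments:
    - {"x": 0, "y": -0.001, "z": 0, "yaw": 0, "jaw": 0}
    - {"x": 0, "y": -0.001, "z": 0, "yaw": 0, "jaw": 0}
    - {"x": 0, "y": -0.001, "z": 0, "yaw": 0, "jaw": 0}
    - {"x": 0, "y": -0.001, "z": 0, "yaw": 0, "jaw": 0}
    - {"x": 0, "y": -0.001, "z": 0, "yaw": 0, "jaw": 0}

```text
t: 11.7
tool_pos: [0.5166, -0.1642, 0.0518]
ee_rot: [0.061, 0.705, -0.061, 0.705]
ft_force: [-0.3, 0.8, 0.5]
gripper_width: -0.0
```

```bash
python3 look.py k wrist side
```

```text
11.7 tcp local [-18.9 120.3] [ 0.5166 -0.1642  0.0518] [[0.0, 0.171, 0.985], [0.0, 0.985, -0.171], [-1.0, 0.0, 0.0]]
F local -0.45 0.69 0.5
```

View pics/wrist_k.png

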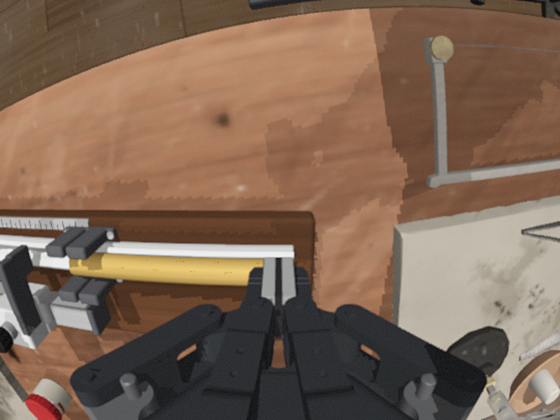

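The rear end of the tube touches the finger at (264,270). I continue slowly.

Request:
carry_out:
  increments:
    - {"x": 0, "y": -0.0015, "z": 0, "yaw": 0, "jaw": 0}
    - {"x": 0, "y": -0.0015, "z": 0, "yaw": 0, "jaw": 0}
    - {"x": 0, "y": -0.0015, "z": 0, "yaw": 0, "jaw": 0}
    - {"x": 0, "y": -0.0015, "z": 0, "yaw": 0, "jaw": 0}
    - {"x": 0, "y": -0.0015, "z": 0, "yaw": 0, "jaw": 0}

```text
t: 12.22
tool_pos: [0.5152, -0.1718, 0.0518]
ee_rot: [0.061, 0.705, -0.061, 0.704]
ft_force: [0.4, 0.9, 1.1]
gripper_width: 0.0001
```

Request:
carry_out:
  increments:
    - {"x": 0, "y": -0.0015, "z": 0, "yaw": 0, "jaw": 0}
    - {"x": 0, "y": -0.0015, "z": 0, "yaw": 0, "jaw": 0}
    - {"x": 0, "y": -0.0015, "z": 0, "yaw": 0, "jaw": 0}
    - {"x": 0, "y": -0.0015, "z": 0, "yaw": 0, "jaw": 0}
    - {"x": 0, "y": -0.0015, "z": 0, "yaw": 0, "jaw": 0}

```text
t: 12.63
tool_pos: [0.514, -0.1791, 0.0518]
ee_rot: [0.061, 0.705, -0.061, 0.704]
ft_force: [-0.7, 1.7, 2.4]
gripper_width: -0.0001
```

Request:
carry_out:
  increments:
    - {"x": 0, "y": -0.0015, "z": 0, "yaw": 0, "jaw": 0}
    - {"x": 0, "y": -0.0015, "z": 0, "yaw": 0, "jaw": 0}
    - {"x": 0, "y": -0.0015, "z": 0, "yaw": 0, "jaw": 0}
    - {"x": 0, "y": -0.0015, "z": 0, "yaw": 0, "jaw": 0}
    - {"x": 0, "y": -0.0015, "z": 0, "yaw": 0, "jaw": 0}

```text
t: 13.05
tool_pos: [0.5127, -0.1865, 0.0518]
ee_rot: [0.061, 0.704, -0.061, 0.705]
ft_force: [0.2, 1.8, 1.0]
gripper_width: -0.0002
```

```bash
python3 look.py l wrist top
```

```text
13.05 tcp local [-18.9  97.6] [ 0.5127 -0.1865  0.0518] [[0.0, 0.171, 0.985], [-0.0, 0.985, -0.171], [-1.0, -0.0, 0.0]]
F local -0.09 1.84 0.95
```

View pics/wrist_l.png

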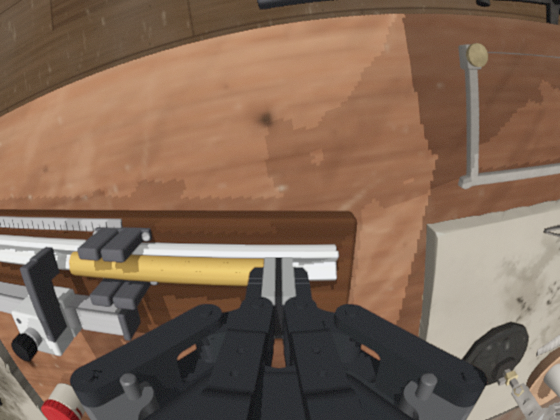

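View pics/top_l.png

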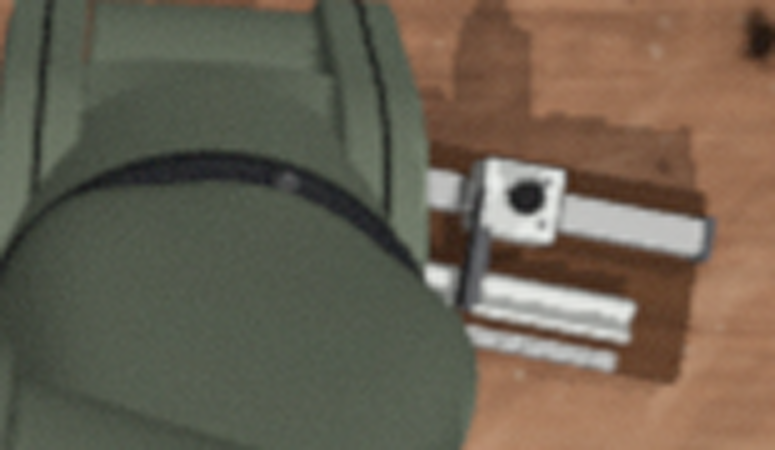

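Request:
carry_out:
  increments:
    - {"x": 0, "y": -0.001, "z": 0, "yaw": 0, "jaw": 0}
    - {"x": 0, "y": -0.001, "z": 0, "yaw": 0, "jaw": 0}
    - {"x": 0, "y": -0.001, "z": 0, "yaw": 0, "jaw": 0}
    - {"x": 0, "y": -0.001, "z": 0, "yaw": 0, "jaw": 0}
    - {"x": 0, "y": -0.001, "z": 0, "yaw": 0, "jaw": 0}

```text
t: 13.57
tool_pos: [0.5118, -0.1914, 0.0518]
ee_rot: [0.061, 0.705, -0.061, 0.704]
ft_force: [-0.6, 1.6, 1.8]
gripper_width: -0.0003
```

Request:
carry_out:
  increments:
    - {"x": 0, "y": -0.001, "z": 0, "yaw": 0, "jaw": 0}
    - {"x": 0, "y": 0, "z": 0, "yaw": 0, "jaw": 0}

```text
t: 13.73
tool_pos: [0.5116, -0.1926, 0.0518]
ee_rot: [0.061, 0.705, -0.061, 0.704]
ft_force: [-1.1, 0.9, 0.9]
gripper_width: -0.0
```

```bash
python3 look.py m wrist
```

```text
13.7333 tcp local [-19.   91.5] [ 0.5116 -0.1926  0.0518] [[-0.0, 0.171, 0.985], [-0.0, 0.985, -0.171], [-1.0, -0.0, -0.0]]
F local -1.27 0.65 0.92
```

View pics/wrist_m.png

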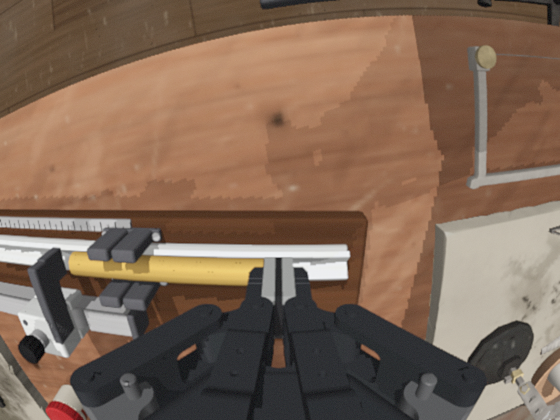

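Request:
carry_out:
  increments:
    - {"x": 0, "y": -0.0007, "z": 0, "yaw": 0, "jaw": 0}
    - {"x": 0, "y": -0.0007, "z": 0, "yaw": 0, "jaw": 0}

```text
t: 13.95
tool_pos: [0.5115, -0.1936, 0.0518]
ee_rot: [0.061, 0.705, -0.061, 0.705]
ft_force: [0.0, 1.6, 0.5]
gripper_width: -0.0004
```

Request:
carry_out:
  increments:
    - {"x": 0, "y": -0.0007, "z": 0, "yaw": 0, "jaw": 0}
    - {"x": 0, "y": 0, "z": 0, "yaw": 0, "jaw": 0}

```text
t: 14.12
tool_pos: [0.5113, -0.1945, 0.0518]
ee_rot: [0.061, 0.705, -0.061, 0.704]
ft_force: [-0.5, 1.5, 1.6]
gripper_width: -0.0001
```

Request:
carry_out:
  increments:
    - {"x": 0, "y": -0.0007, "z": 0, "yaw": 0, "jaw": 0}
    - {"x": 0, "y": 0, "z": 0, "yaw": 0, "jaw": 0}

```text
t: 14.28
tool_pos: [0.5112, -0.1951, 0.0518]
ee_rot: [0.061, 0.704, -0.061, 0.705]
ft_force: [0.6, 0.6, 1.0]
gripper_width: 0.0001
```

```bash
python3 look.py n wrist;python3 - <<'E'
from h import *
d=pickle.load(open('wrist_n.pkl','rb'))
save(cv2.resize(d['image'][200:360,0:200],None,fx=4,fy=3.75,interpolation=cv2.INTER_CUBIC),'nc.png')
E
```

```text
14.2833 tcp local [-18.9  88.9] [ 0.5112 -0.1951  0.0518] [[0.0, 0.171, 0.985], [-0.0, 0.985, -0.171], [-1.0, -0.0, 0.0]]
F local 0.47 0.74 1.04
```

View pics/nc.png

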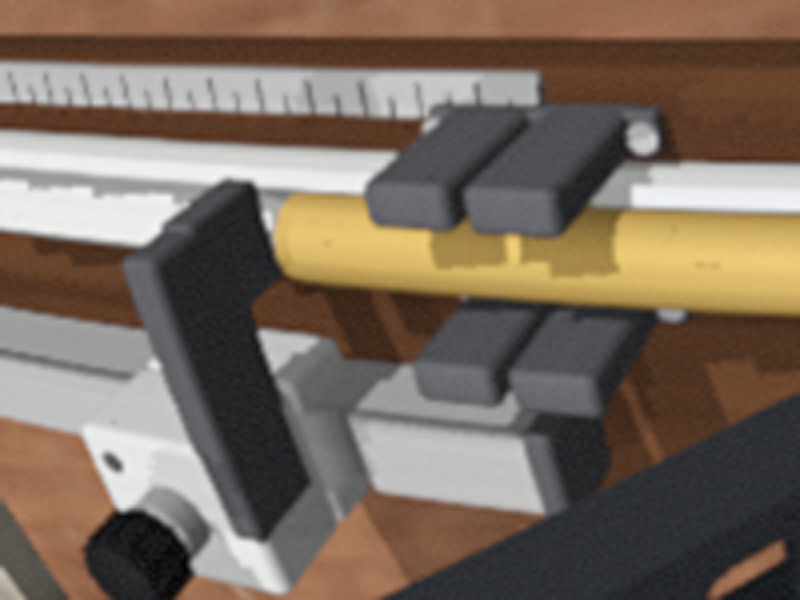

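The crop shows the tube front (280,240) just short of the face plate (~(270,250)), 1–2 mm to go.

Request:
carry_out:
  increments:
    - {"x": 0, "y": -0.0005, "z": 0, "yaw": 0, "jaw": 0}
    - {"x": 0, "y": 0, "z": 0, "yaw": 0, "jaw": 0}

```text
t: 14.5
tool_pos: [0.5111, -0.1956, 0.0518]
ee_rot: [0.061, 0.705, -0.061, 0.704]
ft_force: [-0.1, 1.4, 1.6]
gripper_width: 0.0
```

Request:
carry_out:
  increments:
    - {"x": 0, "y": -0.0005, "z": 0, "yaw": 0, "jaw": 0}
    - {"x": 0, "y": 0, "z": 0, "yaw": 0, "jaw": 0}

```text
t: 14.67
tool_pos: [0.511, -0.1961, 0.0518]
ee_rot: [0.061, 0.705, -0.061, 0.704]
ft_force: [-1.1, 0.3, 0.9]
gripper_width: -0.0003
```

Request:
carry_out:
  increments:
    - {"x": 0, "y": -0.0005, "z": 0, "yaw": 0, "jaw": 0}
    - {"x": 0, "y": 0, "z": 0, "yaw": 0, "jaw": 0}

```text
t: 14.83
tool_pos: [0.5109, -0.1966, 0.0518]
ee_rot: [0.061, 0.705, -0.061, 0.704]
ft_force: [-0.7, 0.7, -0.2]
gripper_width: 0.0002
```

```bash
cat > crop.sh <<'E'
python3 look.py $1 wrist; python3 - $1 <<'X'
from h import *
import sys
d=pickle.load(open(f'wrist_{sys.argv[1]}.pkl','rb'))
save(cv2.resize(d['image'][200:360,0:200],None,fx=4,fy=3.75,interpolation=cv2.INTER_CUBIC),f'crop_{sys.argv[1]}.png')
X
E
bash crop.sh o
```

```text
14.8333 tcp local [-19.   87.4] [ 0.5109 -0.1966  0.0518] [[-0.0, 0.171, 0.985], [-0.0, 0.985, -0.171], [-1.0, -0.0, -0.0]]
F local -0.8 0.62 -0.21
```

View pics/crop_o.png

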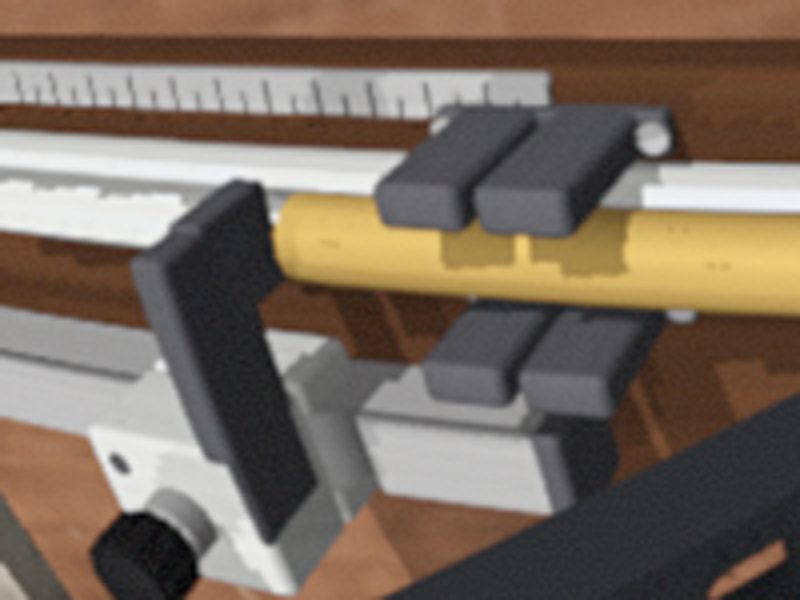

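Request:
carry_out:
  increments:
    - {"x": 0, "y": -0.0005, "z": 0, "yaw": 0, "jaw": 0}
    - {"x": 0, "y": 0, "z": 0, "yaw": 0, "jaw": 0}

```text
t: 15.05
tool_pos: [0.5108, -0.1971, 0.0518]
ee_rot: [0.061, 0.705, -0.061, 0.704]
ft_force: [0.4, 1.4, 0.8]
gripper_width: 0.0001
```

Request:
carry_out:
  increments:
    - {"x": 0, "y": -0.0005, "z": 0, "yaw": 0, "jaw": 0}
    - {"x": 0, "y": 0, "z": 0, "yaw": 0, "jaw": 0}

```text
t: 15.22
tool_pos: [0.5108, -0.1976, 0.0518]
ee_rot: [0.061, 0.705, -0.061, 0.705]
ft_force: [-0.7, 1.5, 0.7]
gripper_width: 0.0
```

```bash
bash crop.sh p
```

```text
15.2167 tcp local [-18.9  86.4] [ 0.5108 -0.1976  0.0518] [[-0.0, 0.171, 0.985], [-0.0, 0.985, -0.171], [-1.0, -0.0, 0.0]]
F local -0.92 1.35 0.73
```

View pics/crop_p.png

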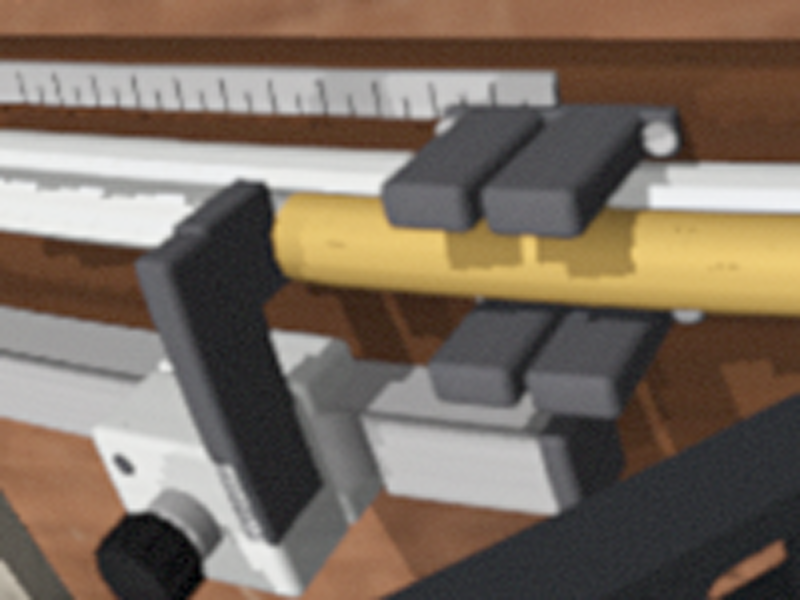

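Nearly closed; I continue in half-millimetre steps until the force rises.

Request:
carry_out:
  increments:
    - {"x": 0, "y": -0.0005, "z": 0, "yaw": 0, "jaw": 0}
    - {"x": 0, "y": 0, "z": 0, "yaw": 0, "jaw": 0}

```text
t: 15.43
tool_pos: [0.5107, -0.1981, 0.0518]
ee_rot: [0.061, 0.704, -0.061, 0.705]
ft_force: [0.9, 0.8, 0.0]
gripper_width: -0.0003
```

Request:
carry_out:
  increments:
    - {"x": 0, "y": -0.0005, "z": 0, "yaw": 0, "jaw": 0}
    - {"x": 0, "y": 0, "z": 0, "yaw": 0, "jaw": 0}

```text
t: 15.6
tool_pos: [0.5106, -0.1986, 0.0518]
ee_rot: [0.061, 0.705, -0.061, 0.704]
ft_force: [0.1, 1.2, 1.5]
gripper_width: -0.0003
```

```bash
bash crop.sh q
```

```text
15.6 tcp local [-18.9  85.4] [ 0.5106 -0.1986  0.0518] [[-0.0, 0.171, 0.985], [-0.0, 0.985, -0.171], [-1.0, -0.0, -0.0]]
F local -0.14 1.21 1.49
```

View pics/crop_q.png

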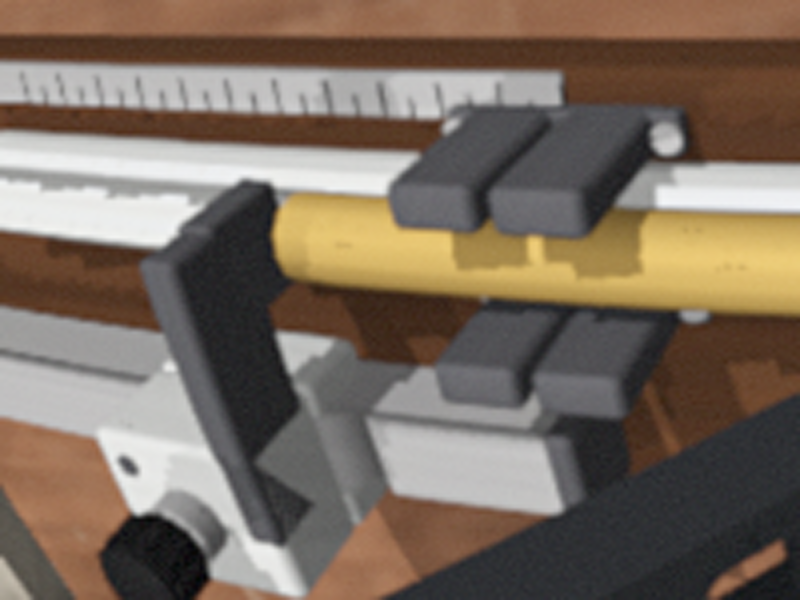

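Request:
carry_out:
  increments:
    - {"x": 0, "y": -0.0005, "z": 0, "yaw": 0, "jaw": 0}
    - {"x": 0, "y": 0, "z": 0, "yaw": 0, "jaw": 0}

```text
t: 15.82
tool_pos: [0.5105, -0.1991, 0.0518]
ee_rot: [0.061, 0.705, -0.061, 0.704]
ft_force: [-0.2, 1.2, 0.6]
gripper_width: -0.0004
```

Request:
carry_out:
  increments:
    - {"x": 0, "y": -0.0003, "z": 0, "yaw": 0, "jaw": 0}
    - {"x": 0, "y": 0, "z": 0, "yaw": 0, "jaw": 0}

```text
t: 15.98
tool_pos: [0.5104, -0.1993, 0.0518]
ee_rot: [0.061, 0.705, -0.061, 0.704]
ft_force: [1.4, 1.9, 0.8]
gripper_width: 0.0001
```

Request:
carry_out:
  increments:
    - {"x": 0, "y": -0.0003, "z": 0, "yaw": 0, "jaw": 0}
    - {"x": 0, "y": 0, "z": 0, "yaw": 0, "jaw": 0}

```text
t: 16.15
tool_pos: [0.5104, -0.1996, 0.0518]
ee_rot: [0.061, 0.705, -0.061, 0.704]
ft_force: [0.5, 1.3, 1.0]
gripper_width: 0.0
```

```bash
bash crop.sh r
```

```text
16.15 tcp local [-19.   84.3] [ 0.5104 -0.1996  0.0518] [[-0.0, 0.171, 0.985], [-0.0, 0.985, -0.171], [-1.0, -0.0, -0.0]]
F local 0.27 1.33 1.04
```

View pics/crop_r.png

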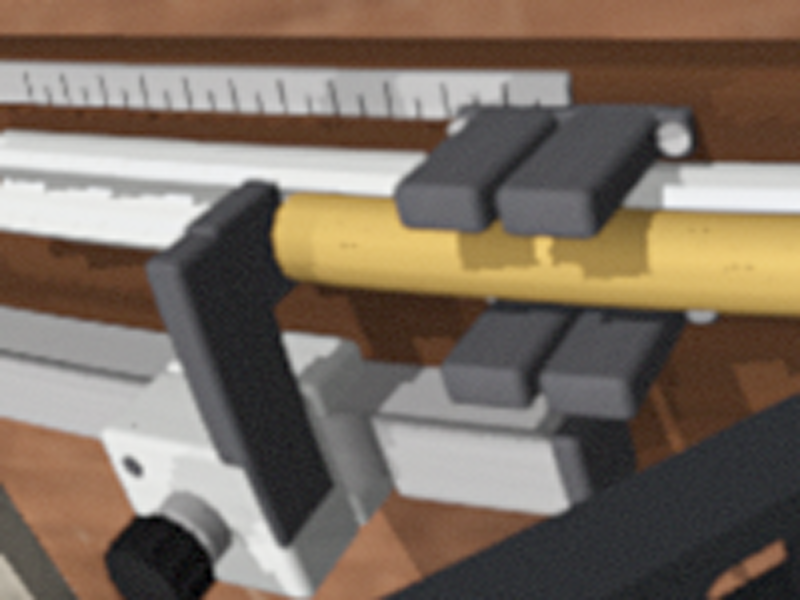

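Request:
carry_out:
  increments:
    - {"x": 0, "y": -0.0004, "z": 0, "yaw": 0, "jaw": 0}
    - {"x": 0, "y": 0, "z": 0, "yaw": 0, "jaw": 0}

```text
t: 16.37
tool_pos: [0.5103, -0.2, 0.0519]
ee_rot: [0.061, 0.705, -0.061, 0.704]
ft_force: [-0.6, 0.7, 0.6]
gripper_width: -0.0
```

Request:
carry_out:
  increments:
    - {"x": 0, "y": -0.0004, "z": 0, "yaw": 0, "jaw": 0}
    - {"x": 0, "y": 0, "z": 0, "yaw": 0, "jaw": 0}

```text
t: 16.53
tool_pos: [0.5102, -0.2005, 0.0518]
ee_rot: [0.061, 0.705, -0.061, 0.704]
ft_force: [0.8, 0.6, 2.0]
gripper_width: 0.0002
```

Request:
carry_out:
  increments:
    - {"x": 0, "y": -0.0004, "z": 0, "yaw": 0, "jaw": 0}
    - {"x": 0, "y": 0, "z": 0, "yaw": 0, "jaw": 0}

```text
t: 16.7
tool_pos: [0.5102, -0.2008, 0.0518]
ee_rot: [0.061, 0.705, -0.061, 0.704]
ft_force: [0.8, 1.2, 0.4]
gripper_width: -0.0002
```

```bash
bash crop.sh s
```

```text
16.7 tcp local [-18.9  83.1] [ 0.5102 -0.2008  0.0518] [[-0.0, 0.171, 0.985], [-0.0, 0.985, -0.171], [-1.0, -0.0, -0.0]]
F local 0.6 1.31 0.36
```

View pics/crop_s.png

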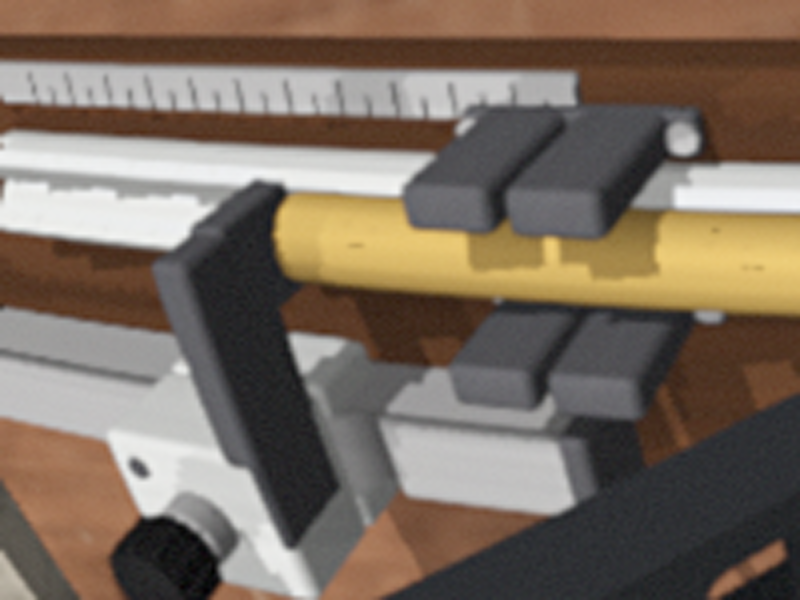

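Request:
carry_out:
  increments:
    - {"x": 0, "y": -0.0004, "z": 0, "yaw": 0, "jaw": 0}
    - {"x": 0, "y": 0, "z": 0, "yaw": 0, "jaw": 0}

```text
t: 16.92
tool_pos: [0.5101, -0.2012, 0.0518]
ee_rot: [0.061, 0.705, -0.061, 0.704]
ft_force: [1.2, 1.6, 1.5]
gripper_width: -0.0001
```

Request:
carry_out:
  increments:
    - {"x": 0, "y": -0.0004, "z": 0, "yaw": 0, "jaw": 0}
    - {"x": 0, "y": 0, "z": 0, "yaw": 0, "jaw": 0}

```text
t: 17.08
tool_pos: [0.5101, -0.2016, 0.0518]
ee_rot: [0.061, 0.704, -0.061, 0.705]
ft_force: [-0.2, 1.6, 1.1]
gripper_width: 0.0002
```

```bash
bash crop.sh t
```

```text
17.0833 tcp local [-18.9  82.3] [ 0.5101 -0.2016  0.0518] [[0.0, 0.171, 0.985], [-0.0, 0.985, -0.171], [-1.0, -0.0, 0.0]]
F local -0.45 1.51 1.11
```

View pics/crop_t.png

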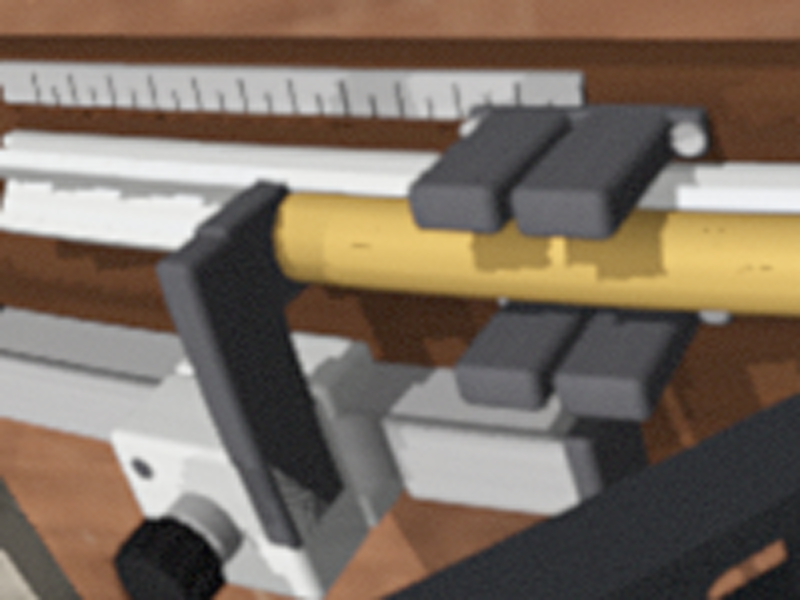

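Request:
carry_out:
  increments:
    - {"x": 0, "y": -0.0004, "z": 0, "yaw": 0, "jaw": 0}
    - {"x": 0, "y": 0, "z": 0, "yaw": 0, "jaw": 0}

```text
t: 17.3
tool_pos: [0.51, -0.202, 0.0518]
ee_rot: [0.061, 0.705, -0.061, 0.705]
ft_force: [-0.0, 1.3, 1.2]
gripper_width: 0.0
```

Request:
carry_out:
  increments:
    - {"x": 0, "y": -0.0004, "z": 0, "yaw": 0, "jaw": 0}
    - {"x": 0, "y": 0, "z": 0, "yaw": 0, "jaw": 0}

```text
t: 17.47
tool_pos: [0.51, -0.2023, 0.0518]
ee_rot: [0.061, 0.704, -0.061, 0.705]
ft_force: [0.0, 1.7, 1.5]
gripper_width: -0.0002
```

```bash
bash crop.sh u
```

```text
17.4667 tcp local [-18.9  81.6] [ 0.51   -0.2023  0.0518] [[0.0, 0.171, 0.985], [0.0, 0.985, -0.171], [-1.0, 0.0, 0.0]]
F local -0.29 1.73 1.46
```

View pics/crop_u.png

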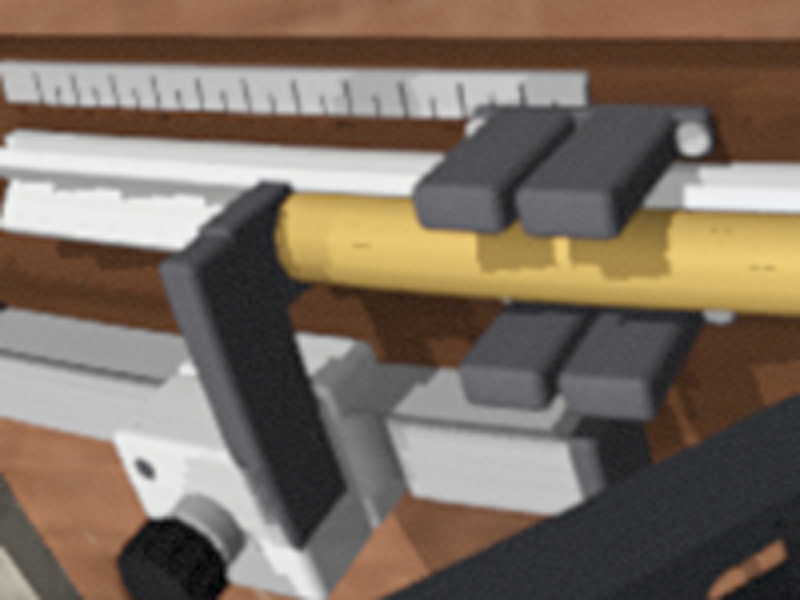

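Request:
carry_out:
  increments:
    - {"x": 0, "y": -0.0004, "z": 0, "yaw": 0, "jaw": 0}
    - {"x": 0, "y": 0, "z": 0, "yaw": 0, "jaw": 0}

```text
t: 17.68
tool_pos: [0.5099, -0.2026, 0.0519]
ee_rot: [0.061, 0.704, -0.061, 0.705]
ft_force: [0.2, 2.0, 2.9]
gripper_width: -0.0002
```

Request:
carry_out:
  increments:
    - {"x": 0, "y": -0.0004, "z": 0, "yaw": 0, "jaw": 0}
    - {"x": 0, "y": 0, "z": 0, "yaw": 0, "jaw": 0}

```text
t: 17.85
tool_pos: [0.5099, -0.2028, 0.0519]
ee_rot: [0.061, 0.704, -0.06, 0.705]
ft_force: [1.3, 4.5, 2.5]
gripper_width: -0.0002
```

Request:
carry_out:
  increments:
    - {"x": 0, "y": -0.0004, "z": 0, "yaw": 0, "jaw": 0}
    - {"x": 0, "y": 0, "z": 0, "yaw": 0, "jaw": 0}

```text
t: 18.02
tool_pos: [0.5099, -0.203, 0.0518]
ee_rot: [0.061, 0.704, -0.06, 0.705]
ft_force: [0.7, 7.0, 2.3]
gripper_width: -0.0001
```

```bash
bash crop.sh v; python3 look.py v top side
```

```text
18.0167 tcp local [-18.9  81. ] [ 0.5099 -0.203   0.0518] [[0.0, 0.17, 0.985], [0.001, 0.985, -0.17], [-1.0, 0.001, 0.0]]
F local -0.49 6.97 2.33
18.0667 tcp local [-18.9  80.9] [ 0.5099 -0.203   0.0518] [[0.0, 0.17, 0.985], [0.001, 0.985, -0.17], [-1.0, 0.001, 0.0]]
F local -0.25 6.89 2.7
```

View pics/crop_v.png

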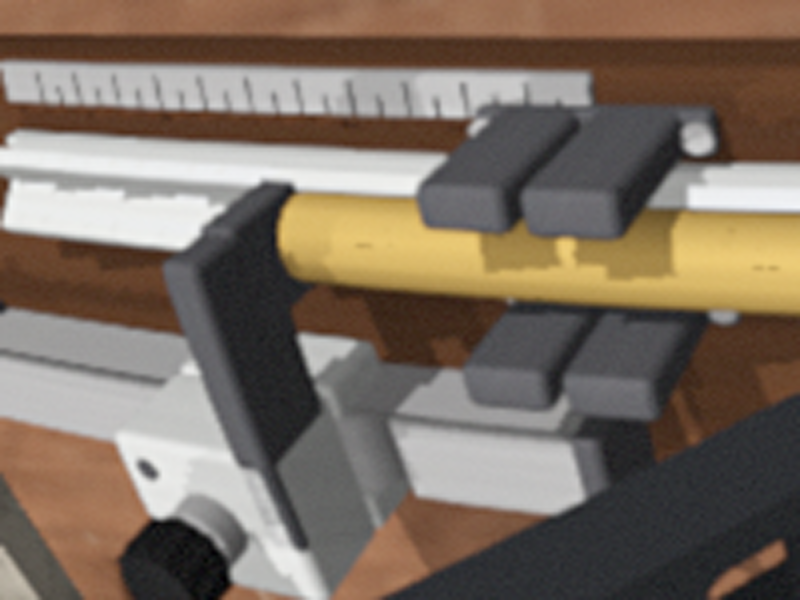

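View pics/top_v.png

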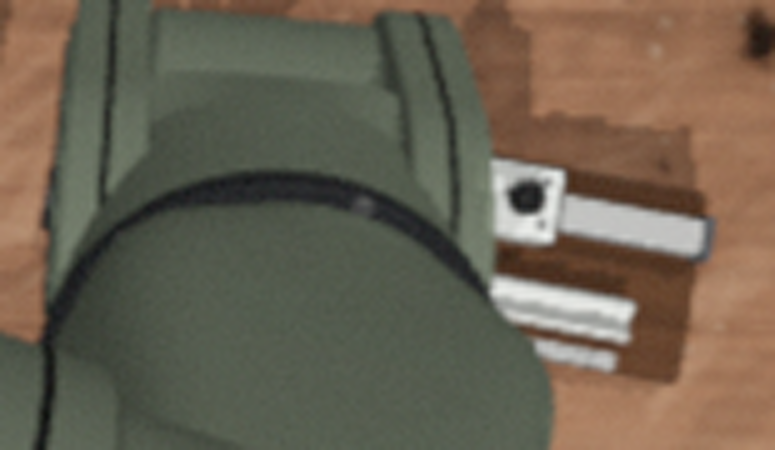

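Contact: force rose to 7 N with the knob unmoved at (526,196). I back off and rise.

Request:
carry_out:
  increments:
    - {"x": 0, "y": 0.001, "z": 0, "yaw": 0, "jaw": 0}
    - {"x": 0, "y": 0.004, "z": 0, "yaw": 0, "jaw": 0}
    - {"x": 0, "y": 0.01, "z": 0, "yaw": 0, "jaw": 0}
    - {"x": -0.02, "y": 0.01, "z": 0, "yaw": 0, "jaw": 0}
    - {"x": -0.03, "y": 0.01, "z": 0, "yaw": 0, "jaw": 0}

```text
t: 18.58
tool_pos: [0.5147, -0.1675, 0.1005]
ee_rot: [0.061, 0.706, -0.06, 0.703]
ft_force: [0.3, 0.0, 1.0]
gripper_width: -0.0002
```

Request:
carry_out:
  increments:
    - {"x": -0.035, "y": 0.02, "z": 0, "yaw": 0, "jaw": 0}
    - {"x": -0.03, "y": 0.035, "z": -0.01, "yaw": 0, "jaw": 0}
    - {"x": -0.02, "y": 0.035, "z": -0.01, "yaw": 0, "jaw": 0}
    - {"x": 0, "y": 0.035, "z": -0.01, "yaw": 0, "jaw": 0}
    - {"x": 0, "y": 0.035, "z": -0.01, "yaw": 0, "jaw": 0}

```text
t: 19.0
tool_pos: [0.5039, -0.0066, 0.1844]
ee_rot: [0.061, 0.704, -0.061, 0.705]
ft_force: [0.4, 0.5, -0.3]
gripper_width: -0.0001
```

Request:
carry_out:
  increments:
    - {"x": 0, "y": 0.035, "z": -0.005, "yaw": 0, "jaw": 0}
    - {"x": 0, "y": 0.035, "z": 0, "yaw": 0, "jaw": 0}
    - {"x": 0, "y": 0.02, "z": 0, "yaw": 0, "jaw": 0}
    - {"x": 0, "y": 0, "z": 0, "yaw": 0, "jaw": 0}
    - {"x": 0, "y": 0, "z": 0, "yaw": 0, "jaw": 0}

```text
t: 19.42
tool_pos: [0.5142, 0.0821, 0.1831]
ee_rot: [0.06, 0.705, -0.06, 0.704]
ft_force: [0.0, -0.4, -0.3]
gripper_width: -0.0002
```

```bash
python3 look.py w top side
```

```text
19.4167 tcp local [-63.1 362.6] [0.5142 0.0821 0.1831] [[-0.0, 0.169, 0.986], [-0.0, 0.986, -0.169], [-1.0, -0.0, -0.0]]
F local 0.11 -0.39 -0.32
```

View pics/top_w.png

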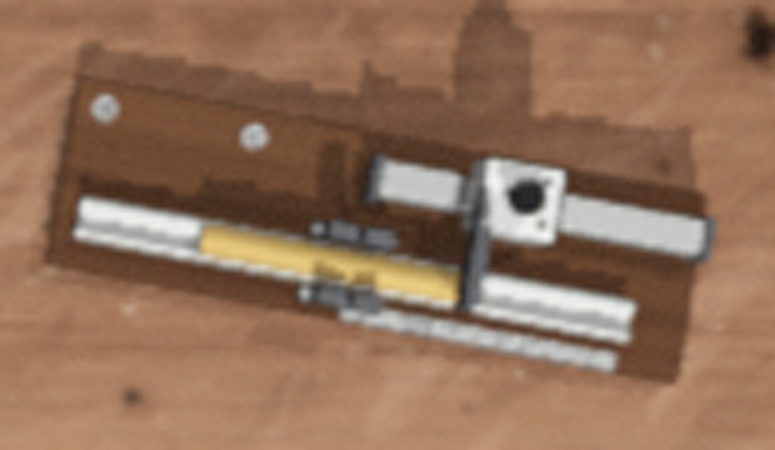

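View pics/side_w.png

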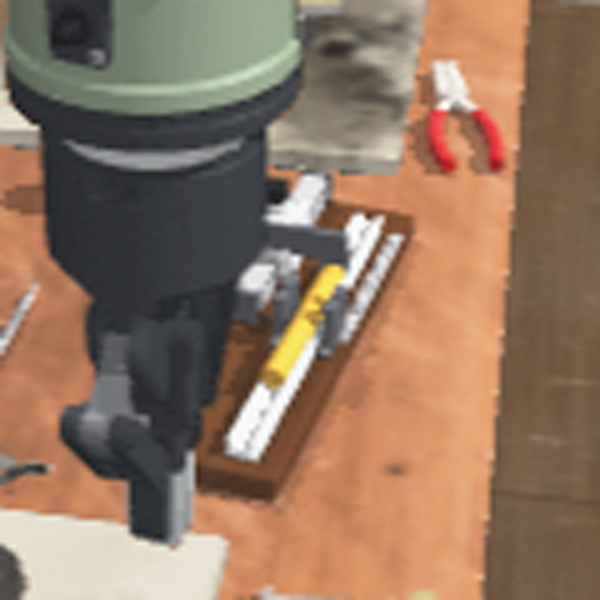

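The tube's front (≈(458,288)) meets the face plate and lies in line. The knob is still at (526,196), and the arm is well clear.

Run:
```python
from h import *
from bench import bot
b=pickle.load(open('top_w.pkl','rb'))
print(np.median([px(b,370+i,219+j)[2] for i in(-1,0,1) for j in (-1,0,1)]), np.abs(bot.get_state()['dq']).max())
print(bot.close_job())
```

```text
0.07321629379615013 0.01833240356918097
the job is handed in; nothing more can be done
None
```

I set the stop in the middle notch and pushed the tube against it, using the shut fingertips only. The job is handed in at about 19.5 s of the 45 s allowed; no verdict was reported.

- **Stop:** I pushed its back past the first notch. At the second notch the push force fell to about 0 N and a gap opened ahead of the finger. The knob moved about 37 mm along the jig by the images (about 35 mm by the push), with its top about 3 mm lower, at 73 mm against 76 mm before.
- **Tube:** I pushed the rear end in steps of 1.5 mm down to 0.4 mm. The push force stayed under about 2 N until contact, then rose to about 7 N, below the 15 N limit. That is also where the notch could start to give (7 to 9 N).
- **Last checks:** After I withdrew, the top view showed the tube in line in its channel with its end at the face plate, and the stop's knob unmoved. The arm was clear and the wrist force about 0 N.
- **Less certain:** The images put the knob at y ≈ -50 mm against about -52 mm for the notch, which is within the 2 mm calibration. The tube-to-stop contact rests on the force rise and the picture, not on a direct measurement.

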